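# Rack the washed portioning pistons and lock the keeper bar

### The job

Put the washed pistons standing on the bench back in the rack, each foot down and fully home in the bore that matches its diameter. Then take the two-pin spanner from its holder, set both pins fully in the collar's two holes, and with it (not by hand) turn the collar clockwise as far as it goes, so that the keeper bar lies over the row. Finally stand the spanner back in its holder, fully home, and leave the cup, the jar and the pepper pot where they are.

Things in the scene. Friction and masses are not known exactly. Their poses are not given: they have to be found in the camera images.
- piston1_mid (a point): Centre (half-way up) of the smallest portioning piston: upright white plastic cylinder 22 mm in diameter, 60 mm high, with a heavy steel foot (lowest 12 mm, chamfered), two thin black rings above it and a small steel dot on top; it stands on the bench, foot down. z = its length, upward. The five differ only in diameter (22, 27, 32, 37, 42 mm). May be absent (None).
- piston2_mid (a point): Centre (half-way up) of the second smallest portioning piston: upright white plastic cylinder 27 mm in diameter, 60 mm high, with a heavy steel foot (lowest 12 mm, chamfered), two thin black rings above it and a small steel dot on top; it stands on the bench, foot down. z = its length, upward. The five differ only in diameter (22, 27, 32, 37, 42 mm). May be absent (None).
- piston3_mid (a point): Centre (half-way up) of the middle portioning piston: upright white plastic cylinder 32 mm in diameter, 60 mm high, with a heavy steel foot (lowest 12 mm, chamfered), two thin black rings above it and a small steel dot on top; it stands on the bench, foot down. z = its length, upward. The five differ only in diameter (22, 27, 32, 37, 42 mm). May be absent (None).
- piston4_mid (a point): Centre (half-way up) of the second largest portioning piston: upright white plastic cylinder 37 mm in diameter, 60 mm high, with a heavy steel foot (lowest 12 mm, chamfered), two thin black rings above it and a small steel dot on top; it stands on the bench, foot down. z = its length, upward. The five differ only in diameter (22, 27, 32, 37, 42 mm). May be absent (None).
- piston5_mid (a point): Centre (half-way up) of the largest portioning piston: upright white plastic cylinder 42 mm in diameter, 60 mm high, with a heavy steel foot (lowest 12 mm, chamfered), two thin black rings above it and a small steel dot on top; it stands on the bench, foot down. z = its length, upward. The five differ only in diameter (22, 27, 32, 37, 42 mm). May be absent (None).
- rack: Fixed grey rack block, 76 mm (x) by 340 mm (y) by 45 mm high, origin under its centre. Five bores in one row along its middle (x = 0), in order of size, the smallest next to the collar post at its +y end; their distances from the collar's axis are 65, 103, 146, 194 and 247 mm.
- bore1 (a point): Centre of the mouth of the smallest bore, for the 22 mm piston, level with the rack's top face 45 mm above the bench. It is 24.5 mm wide with a 2 mm chamfer and 30 mm deep: a seated piston stands 30 mm proud and its centre is at this point. Axes as the rack's, z up.
- bore2 (a point): Centre of the mouth of the second smallest bore, for the 27 mm piston, level with the rack's top face 45 mm above the bench. It is 29.5 mm wide with a 2 mm chamfer and 30 mm deep: a seated piston stands 30 mm proud and its centre is at this point. Axes as the rack's, z up.
- bore3 (a point): Centre of the mouth of the middle bore, for the 32 mm piston, level with the rack's top face 45 mm above the bench. It is 34.5 mm wide with a 2 mm chamfer and 30 mm deep: a seated piston stands 30 mm proud and its centre is at this point. Axes as the rack's, z up.
- bore4 (a point): Centre of the mouth of the second largest bore, for the 37 mm piston, level with the rack's top face 45 mm above the bench. It is 39.5 mm wide with a 2 mm chamfer and 30 mm deep: a seated piston stands 30 mm proud and its centre is at this point. Axes as the rack's, z up.
- bore5 (a point): Centre of the mouth of the largest bore, for the 42 mm piston, level with the rack's top face 45 mm above the bench. It is 44.5 mm wide with a 2 mm chamfer and 30 mm deep: a seated piston stands 30 mm proud and its centre is at this point. Axes as the rack's, z up.
- collar_top (a point): Centre of the top of the flange collar, 98.5 mm above the bench, on its vertical turning axis: a steel disc of 88 mm with a dark block 34 (x) by 76 (y) mm, 14 mm thick, on it. The block's top has two round 11 mm holes, 14 mm deep, 28 mm either side of the axis along this frame's y (the frame turns with the collar; z up).
- collar (a joint): Collar angle in rad: 0 open (keeper bar swung off the row, away from the robot), 1.3 at the end stop (bar straight over all bores); grows clockwise seen from above; stays where left; takes 0.4 N m. The bar, 18 mm wide, reaches 280 mm from the collar's axis along -y of collar_top, 79.5 to 85.5 mm above the bench: it passes 4.5 mm over seated pistons, but jams on one standing higher.
- spanner_grip (a point): Centre of the flat upright grip of the two-pin spanner (0.3 kg): dark steel slab 16 mm thick (x), 46 mm wide (y), 58 mm high. Below it a steel plate 32 (x) by 76 (y) by 8 mm, its underside 37 mm below this point; from that two 8 mm pins stick down 10 mm, 28 mm either side of the middle along y. z up. A half turn makes no difference.
- spanner_face (a point): Middle of the underside of the spanner's plate, between the roots of its two pins (37 mm below the grip's centre). With the spanner fully home in collar or holder it coincides with collar_top or holder_top.
- holder_top (a point): Centre of the top face, 30 mm above the bench, of the spanner's fixed holder: a black block 60 mm (x) by 110 mm (y) with two holes of 12 mm, 20 mm deep, 28 mm either side of the middle along its y axis, in which the spanner stands upright, its plate resting on the block.
- cup: Steel cup, 72 mm wide and 75 mm high (origin under its centre); leave alone.
- shaker: Small glass jar with steel cap, 48 mm wide, 85 mm high (origin under its centre); leave alone.
- pepper: Dark wooden pepper pot, 52 mm wide, 85 mm high (origin under its centre); leave alone.

How it is judged:
On the way, in this order (a step that is already met when the one before it is completed fails the run):
1. every piston present is fully home in its own bore (horizontal distance between piston1_mid and bore1 below 0.005 m and z of piston1_mid in the frame of bore1 below 0.003 m and angle between each of piston1_mid, piston2_mid, piston3_mid, piston4_mid, piston5_mid's own z axis and vertical below 0.12 rad and horizontal distance between piston2_mid and bore2 below 0.005 m and z of piston2_mid in the frame of bore2 below 0.003 m and horizontal distance between piston3_mid and bore3 below 0.005 m and z of piston3_mid in the frame of bore3 below 0.003 m and horizontal distance between piston4_mid and bore4 below 0.005 m and z of piston4_mid in the frame of bore4 below 0.003 m and horizontal distance between piston5_mid and bore5 below 0.005 m and z of piston5_mid in the frame of bore5 below 0.003 m and value of joint collar below 0.6 rad), for 0.2 s.
2. the spanner's plate is down on the collar with both pins in, the collar not yet turned (distance between spanner_face and collar_top below 0.006 m and angle between the y axis of spanner_face and the y axis of collar_top, either way round below 0.15 rad and value of joint collar below 0.6 rad), for 0.2 s.
3. the collar is turned to its stop with the spanner still in it (distance between spanner_face and collar_top below 0.006 m and angle between the y axis of spanner_face and the y axis of collar_top, either way round below 0.15 rad and value of joint collar above 1.2 rad), for 0.2 s.
At the end, for the whole second after the job is handed in: every piston present is within 5 mm of its own bore's axis, upright and within 3 mm of full depth; the collar is closed (beyond 1.2 of 1.3 rad); the spanner stands upright in its holder, its plate within 8 mm of the holder's top centre (horizontal distance between piston1_mid and bore1 below 0.005 m and z of piston1_mid in the frame of bore1 below 0.003 m and angle between each of piston1_mid, piston2_mid, piston3_mid, piston4_mid, piston5_mid's own z axis and vertical below 0.12 rad and horizontal distance between piston2_mid and bore2 below 0.005 m and z of piston2_mid in the frame of bore2 below 0.003 m and horizontal distance between piston3_mid and bore3 below 0.005 m and z of piston3_mid in the frame of bore3 below 0.003 m and horizontal distance between piston4_mid and bore4 below 0.005 m and z of piston4_mid in the frame of bore4 below 0.003 m and horizontal distance between piston5_mid and bore5 below 0.005 m and z of piston5_mid in the frame of bore5 below 0.003 m and value of joint collar above 1.2 rad and distance between spanner_face and holder_top below 0.008 m and angle between spanner_face's own z axis and vertical below 0.1 rad and angle between the y axis of spanner_face and the y axis of holder_top, either way round below 0.25 rad); the robot touches nothing.
It fails at once if the collar is turned shut while the spanner is not in it (value of joint collar above 0.5 rad and velocity of joint collar above 0.15 rad/s and distance between spanner_face and collar_top above 0.03 m).
It fails at once if the cup is pushed away or knocked over (distance of cup from where it was at the start of the episode above 0.04 m or angle between cup's own z axis and vertical above 0.5 rad).
It fails at once if the jar is pushed away or knocked over (distance of shaker from where it was at the start of the episode above 0.04 m or angle between shaker's own z axis and vertical above 0.5 rad).
It fails at once if the pepper pot is pushed away or knocked over (distance of pepper from where it was at the start of the episode above 0.04 m or angle between pepper's own z axis and vertical above 0.5 rad).
Of piston1, piston2, piston3, piston4, piston5 only 4 to 5 are there at a start; the rules pass over those that are not, and their reading is None.
At some moment in a run one of piston3, piston4, piston5 may be knocked a few centimetres aside while the robot is not near it.
It also fails if it takes over 208 s, if anything falls off the work surface, if the arm or the gripper's body presses on something with over 40 N, if the wrist force passes 120 N, or if a joint passes its speed limit or range.

### The arm

A 6-joint arm with a two-finger parallel gripper is mounted at the origin on the work surface. World frame = base frame: x ahead of the robot, y to its left, z up, the work surface at z = 0. Lengths are in m, angles in rad, forces in N, time in s.
With the tool pointing down it reaches from about 0.225 to 0.875 m from the base axis. Payload 3.4 kg.
Tool frame: the origin (TCP) lies midway between the tips of the shut fingers; the grasp point (between the pads) lies 19 mm behind it (manip.grip_point_offset is the distance from the TCP to the grasp point, in m); z points along the fingers, y is the line along which they close (so a half turn about z gives the same grasp; the last joint's range is limited). The gripper opens to 85 mm and grips with 20 to 120 N. Pads are 22 mm wide; open, the fingers measure 114 mm over their backs; the gripper's body (76 mm by 85 mm) begins 54 mm behind the grasp point. The pads swing forward as they close: fully open they stand 13 mm farther back than shut.
Start: joints at [1.094, 0.276, 1.505, -0, 1.361, -0.121], TCP at [0.2, 0.539, 0.231] pointing down, gripper open.
Joint ranges: [-2.89, 2.89], [-0.75, 2.08], [0.22, 2.7], [-1.18, 4.32], [0.11, 2.71], [-2.7, 2.7]. Speed limits (rad/s): [2.57, 2.57, 3.14, 3.14, 3.14, 3.14].

### API

Orientations are given as a unit quaternion [w, x, y, z].
In Python, from rig import manip gives the robot as it stands.
- The arm moves only by the shell command python3 -m handwheel 'ROWS' [FORCE]. ROWS is JSON, a list of rows, each an object with "translation": the shift along the tool's x, y, z in m, a list of three; "angular": the turn, a rotation vector about the tool's x, y, z in degrees, a list of three; "hand": the closure, from 0 (fully open) to 1 (shut). A call has 1 to 10 rows; each row shifts and turns the commanded pose from where the row before left it, along the tool's axes as they then stand; what a row does not reach is not made up. A row lasts 1/12 s, in which the tool goes at most 41.7 mm and 7.16 degrees, less where a joint would pass 70% of its speed; a pose out of reach is approached as far as the arm can. A call with a gripper value outside its range is refused whole. The fingers move at their own pace and stop on an object; FORCE is the grip in N (left out, the last holds). Time passes only in rows, so rows that do not move let the fingers close. It gives the time, the measured TCP pose, the force, the opening and the grip force at its end, in the units of the state.
- manip.get_state(): the state, without advancing time (a new reading comes with each control period).
- manip.get_image(name): name is "side" or "top" or "wrist"; returns the picture (480x640x3 uint8, red, green, blue); there is no depth.
- manip.camera_info(name): a dict with "camera_matrix" (3x3 intrinsics, pixels), "k1" (the pictures are not rectified: a ray, as slopes to the right and down, at radius r is drawn at 1 + k1 r^2 times it, then the intrinsics apply), "eye" and "orientation" of the camera in the world; the wrist camera has in their place "tool_from_camera" (4x4, takes a point from camera to tool coordinates, whose origin is the TCP and whose axes are the flange's). Camera axes: x right, y down, z forward; pixel columns grow to the right and rows downward; lengths in m; the calibration is good to about 2 mm. A picture is of the moment at which its call begins: read the wrist's pose just before it. camera_info takes no time and is no camera call.
- manip.sign_off(): hands the job in; it is judged then, once.
The state is a dict: "clock": time; "qpos": joint angles; "qd": joint speeds; "effort": joint torques, N m; "position": TCP position; "ee_rot": TCP orientation; "contact_force": force on the tool from outside, world axes, zero at the start; "moment": the same for the moment, N m; "width": finger opening in m; "gripper_force": force on a finger pad.
Only numpy, scipy, OpenCV 4.12 (cv2) and the standard library are available. Lean on these libraries where they do the work, as an engineer would, in place of code of your own. Each camera call takes 0.05 s, during which the arm holds its last target. There are 200 camera calls.

## Working session

There is one attempt and no reset: what is moved stays moved. The work goes in short steps, Python scripts to look and compute and a shell command to move; the robot and the scene stay as the last step left them, time stands still between calls to the robot, and variables do not carry over. Pictures are saved under pics/ and viewed, at most 14 in all, crops included, and the job is handed in when it is done.

```bash
mkdir -p pics; ls; python3 - <<'E'
from rig import manip
import cv2,numpy as np
np.set_printoptions(precision=4,suppress=True)
print(manip.get_state(), manip.grip_point_offset)
for n in ("top","side","wrist"):
    im=manip.get_image(n); cv2.imwrite(f"pics/{n}0.png",im[:,:,::-1]); print(n,manip.camera_info(n))
E
```

```text
pics
{'clock': 0.0, 'qpos': array([ 1.094 ,  0.2766,  1.5062,  0.    ,  1.3607, -0.121 ]), 'qd': array([-0.0003, -0.0009,  0.0002, -0.0009,  0.0005, -0.0001]), 'effort': array([ -0.0001, -41.6774, -24.5807,  -0.0005,   0.0112,  -0.    ]), 'position': array([0.2   , 0.5385, 0.2304]), 'ee_rot': array([-0.0003,  0.177 ,  0.9842, -0.0009]), 'contact_force': array([-1.0309,  0.2357,  0.1791]), 'moment': array([-0.0112, -0.0124,  0.0627]), 'gripper_force': 0.0, 'width': 0.08527262697817616} 0.0187
top {'camera_matrix': array([[474.8243,   0.    , 317.3375],
       [  0.    , 474.8243, 236.7145],
       [  0.    ,   0.    ,   1.    ]]), 'k1': -0.045218304243811014, 'eye': array([0.4049, 0.0329, 1.0903]), 'orientation': array([-0.0434,  0.706 , -0.7052,  0.0477])}
side {'camera_matrix': array([[533.3573,   0.    , 324.248 ],
       [  0.    , 533.3573, 236.8253],
       [  0.    ,   0.    ,   1.    ]]), 'k1': -0.06224015429367376, 'eye': array([ 0.3517, -0.9704,  0.6409]), 'orientation': array([-0.5091,  0.8564, -0.0696,  0.05  ])}
wrist {'camera_matrix': array([[340.5868,   0.    , 318.6449],
       [  0.    , 340.5868, 244.2431],
       [  0.    ,   0.    ,   1.    ]]), 'k1': -0.06602657541532213, 'tool_from_camera': array([[ 0.0011, -0.9632, -0.2689,  0.0686],
       [ 1.    ,  0.0011,  0.    , -0.0008],
       [ 0.0003, -0.2689,  0.9632, -0.1417],
       [ 0.    ,  0.    ,  0.    ,  1.    ]])}
```

View pics/top0.png

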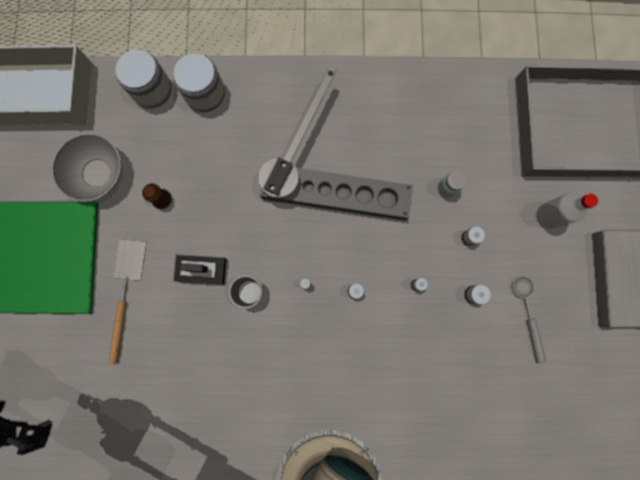

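View pics/side0.png

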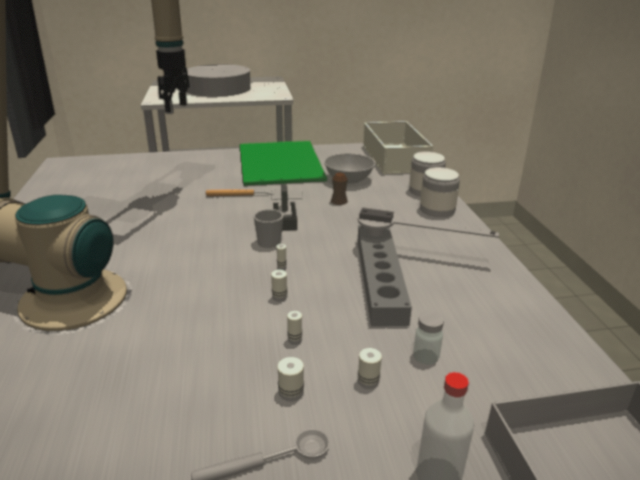

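The top view shows all five pistons at about (305,285), (356,291), (420,285), (474,236) and (479,295). The rack's bores run from (308,186) to (387,197), the collar is at (279,178), and the spanner in its holder is at (200,269). The cup is at (246,292), the jar at (453,184) and the pepper pot at (157,196). The side view agrees.

```bash
cat > h.py <<'E'
from rig import manip
import cv2,numpy as np
from scipy.spatial.transform import Rotation as R
np.set_printoptions(precision=4,suppress=True)
def rot(q): q=np.asarray(q); return R.from_quat([q[1],q[2],q[3],q[0]])
def cam(name,st=None):
    c=manip.camera_info(name)
    if name=="wrist":
        T=np.array(c["tool_from_camera"]); r=rot(st["ee_rot"]).as_matrix()
        return c,np.array(st["position"])+r@T[:3,3], r@T[:3,:3]
    return c,np.array(c["eye"]),rot(c["orientation"]).as_matrix()
def cast(px,z,name="top",st=None):
    c,e,M=cam(name,st)
    K=c["camera_matrix"]
    s=cv2.undistortPoints(np.float64(px).reshape(-1,1,2),K,np.array([c["k1"],0,0,0,0.]))[:,0] if True else 0
    d=np.c_[s,np.ones(len(s))]@M.T
    return e+d*((z-e[2])/d[:,2])[:,None]
def proj(P,name="top",st=None):
    c,e,M=cam(name,st); q=(np.atleast_2d(P)-e)@M
    return cv2.projectPoints(q,np.zeros(3),np.zeros(3),c["camera_matrix"],np.array([c["k1"],0,0,0,0.]))[0][:,0]
def grab(name,f=None):
    st=manip.get_state(); im=manip.get_image(name)[:,:,::-1].copy()
    if f: cv2.imwrite("pics/"+f,im)
    return im,st
E
python3 - <<'E'
from h import *
im=cv2.imread("pics/top0.png"); g=cv2.cvtColor(im,cv2.COLOR_BGR2GRAY)
big=cv2.resize(im[150:310,140:500],None,fx=2.2,fy=2.2,interpolation=cv2.INTER_CUBIC); cv2.imwrite("pics/crop0.png",big)
for n,m in (("white",(g>185)),("dark",(g<62))):
    k,l,s,c=cv2.connectedComponentsWithStats(m.astype(np.uint8)*255)
    for i in range(1,k):
        if 15<s[i,4]<900 and 140<c[i,0]<500 and 150<c[i,1]<310: print(n,c[i],s[i],cast(c[i],.06 if n=="white" else .045)[0][:2])
print(g[285,295:320],g[186,300:316])
E
```

```text
dark [277.9226 176.8552] [265 159  27  36 297] [0.6766 0.1158]
dark [326.2553 205.7888] [261 180 147  41 658] [0.6103 0.0067]
dark [306.5778 183.4   ] [302 181  11   7  45] [0.6616 0.051 ]
dark [323.6923 184.9615] [318 182  13   9  52] [0.6581 0.0124]
dark [157.1329 196.2123] [143 184  29  26 504] [0.6319 0.3876]
dark [343.0323 186.7742] [336 184  15   8  62] [ 0.654  -0.0311]
dark [449.9375 187.5625] [447 184   9   7  16] [ 0.6531 -0.2734]
dark [364.527  189.2973] [356 186  17  11  74] [ 0.6483 -0.0796]
dark [389.2442 192.1744] [379 188  19  14  86] [ 0.6419 -0.1353]
dark [445.2982 193.5614] [440 190  13   8  57] [ 0.6392 -0.2623]
dark [465.9074 240.9074] [462 233  12  13  54] [ 0.5315 -0.3049]
dark [201.4534 270.4456] [174 256  53  29 891] [0.4652 0.2819]
dark [238.6043 290.1489] [231 278  23  28 235] [0.4222 0.199 ]
dark [412.8 286.2] [411 281   6  10  20] [ 0.4311 -0.1833]
dark [468.0909 296.4909] [465 287  11  18  55] [ 0.4084 -0.3051]
[118 116 115 114 117 134 158 168 170 165 165 164 161 155 131  86  75  85
 102 120 125 125 126 127 126] [ 68  77  71  53  52  61  76  90  96 100  98  91  82  79  90 103]
```

View pics/crop0.png

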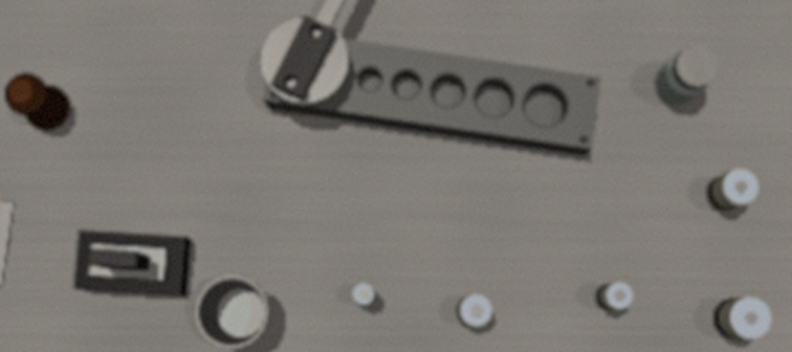

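Crop is 2.2× from (140,150). It shows white piston tops with steel dots, round bores, the collar block's two holes at crop (317,33) and (291,83), and the spanner's grip and plate at crop (127,262).

```bash
python3 - <<'E'
from h import *
im=cv2.imread("pics/top0.png"); g=cv2.cvtColor(im,cv2.COLOR_BGR2GRAY)
f=6
def blob(cx,cy,h,th,dark=False):
    x0,y0=int(cx)-h,int(cy)-h
    b=cv2.resize(g[y0:y0+2*h,x0:x0+2*h],None,fx=f,fy=f,interpolation=cv2.INTER_CUBIC)
    m=((b<th) if dark else (b>th)).astype(np.uint8)
    m=cv2.morphologyEx(m,cv2.MORPH_CLOSE,np.ones((25,25),np.uint8))
    cs,_=cv2.findContours(m,cv2.RETR_EXTERNAL,cv2.CHAIN_APPROX_NONE)
    c=min(cs,key=lambda c:abs(cv2.pointPolygonTest(c,(h*f,h*f),True)) if cv2.contourArea(c)<100 else -cv2.contourArea(c))
    (x,y),r=cv2.minEnclosingCircle(c)
    A=cv2.contourArea(c)
    M=cv2.moments(c); mx,my=M['m10']/A,M['m01']/A
    t=lambda v,o:(v+.5)/f-.5+o
    return (t(x,x0),t(y,y0)),(t(mx,x0),t(my,y0)),2*r/f,2*np.sqrt(A/np.pi)/f
for p in [(305,285),(356,291),(421,285),(475,236),(480,294)]:
    a,b,d,e=blob(*p,16,142)
    print("piston",b,"dia mm",d/.461,e/.461,cast([b],.06)[0][:2])
k=np.array([(369,79),(406,85),(448,91),(494,98),(545,106)])/2.2-.27+[140,150]
P=cast(k,.045)[:,:2]; print(P)
s=np.array([65,103,146,194,247])/1000
A=np.c_[np.ones(5),s]; co=np.linalg.lstsq(A,P,rcond=None)[0]; u=co[1]; print("collar axis",co[0],"dir",u,np.linalg.norm(u),"res",P-A@co)
k=np.array([(317,33),(291,83)])/2.2-.27+[140,150]
Q=cast(k,.0985)[:,:2]; print("holes",Q,Q.mean(0),np.linalg.norm(Q[0]-Q[1]),np.degrees(np.arctan2(*(Q[0]-Q[1])[::-1])))
k=np.array([(78,232),(191,239),(187,297),(76,289)])/2.2-.27+[140,150]
Q=cast(k,.03)[:,:2]; print("holder",Q,Q.mean(0)); d=Q[0]-Q[1]; print("yaw of y axis",np.degrees(np.arctan2(d[1],d[0])),np.linalg.norm(d))
for n,c,z in (("cup",(232,312),.075),("jar",(694,68),.085),("pep",(26,94),.085)): print(n,cast([np.array(c)/2.2+[140,150]],z)[0])
E
```

```text
piston (304.5441926889295, 282.79875928560136) dia mm 21.118049593999256 20.235529277990448 [0.438  0.0543]
piston (356.1859433666292, 290.24924097519505) dia mm 31.289288899386523 30.22520661062172 [ 0.4221 -0.0572]
piston (421.46962663472095, 283.6338118056447) dia mm 26.38021484286735 25.46152945738802 [ 0.4363 -0.1992]
piston (476.59324883198457, 234.0732312631669) dia mm 36.12623676733098 34.486536692182945 [ 0.5449 -0.3245]
piston (481.1632939830083, 293.9576321590249) dia mm 42.44720392785724 40.496750879994224 [ 0.4137 -0.3292]
[[ 0.6564  0.049 ]
 [ 0.6502  0.0111]
 [ 0.6441 -0.0318]
 [ 0.6369 -0.0788]
 [ 0.6287 -0.131 ]]
collar axis [0.6661 0.113 ] dir [-0.1512 -0.9885] 1.0000190715192017 res [[ 0.0002  0.0003]
 [-0.0003 -0.    ]
 [ 0.     -0.0005]
 [ 0.0001 -0.    ]
 [-0.      0.0002]]
holes [[0.6895 0.0992]
 [0.6395 0.1239]] [0.6645 0.1115] 0.05581802755714345 -26.27853282085452
holder [[0.5001 0.3458]
 [0.4932 0.2299]
 [0.4344 0.2325]
 [0.4421 0.3456]] [0.4674 0.2885]
yaw of y axis 86.59221023019104 0.11609023515759254
cup [0.4182 0.1796 0.075 ]
jar [ 0.6585 -0.2744  0.085 ]
pep [0.631 0.386 0.085]
```

```bash
cat > go.py <<'E'
# usage: go.py x y [z]: remaining shift in tool axes (mm) to a world TCP target, and tool yaw errors
import sys; from h import *
st=manip.get_state(); r=rot(st["ee_rot"]); M=r.as_matrix()
t=np.array([float(v) for v in sys.argv[1:4]]); t=np.r_[t,st["position"][2]] if len(t)==2 else t
a=np.radians(float(sys.argv[4]) if len(sys.argv)>4 else -8.7)
Y=np.array([np.cos(a),np.sin(a),0]); Z=np.array([0,0,-1.]); W=np.c_[np.cross(Y,Z),Y,Z]
print("pos",st["position"]*1000,"shift mm",(t-st["position"])@M*1000,"shift in target axes",(t-st["position"])@W*1000,"turn deg",R.from_matrix(M.T@W).as_rotvec(degrees=True),"F",st["contact_force"],"w",st["width"]*1000,"t",st["clock"])
E
python3 -m handwheel '[{"translation":[0,0,0],"angular":[0,0,7.1],"hand":0},{"translation":[0,0,0],"angular":[0,0,7.1],"hand":0},{"translation":[0,0,0],"angular":[0,0,7.1],"hand":0},{"translation":[0,0,0],"angular":[0,0,7.1],"hand":0},{"translation":[0,0,0],"angular":[0,0,7.1],"hand":0},{"translation":[0,0,0],"angular":[0,0,7.1],"hand":0},{"translation":[0,0,0],"angular":[0,0,7.1],"hand":0},{"translation":[0,0,0],"angular":[0,0,7.1],"hand":0},{"translation":[0,0,0],"angular":[0,0,7.1],"hand":0},{"translation":[0,0,0],"angular":[0,0,7.1],"hand":0}]' 40
python3 -m handwheel '[{"translation":[0,0,0],"angular":[0,0,7.1],"hand":0},{"translation":[-0.03,0.0236,0],"angular":[0,0,0],"hand":0},{"translation":[-0.03,0.0236,0],"angular":[0,0,0],"hand":0},{"translation":[-0.03,0.0236,0],"angular":[0,0,0],"hand":0},{"translation":[-0.03,0.0236,0],"angular":[0,0,0],"hand":0},{"translation":[-0.03,0.0236,0],"angular":[0,0,0],"hand":0},{"translation":[-0.03,0.0236,0],"angular":[0,0,0],"hand":0},{"translation":[-0.03,0.0236,0],"angular":[0,0,0],"hand":0},{"translation":[-0.03,0.0236,0],"angular":[0,0,0],"hand":0},{"translation":[-0.03,0.0236,0],"angular":[0,0,0],"hand":0}]'
python3 -m handwheel '[{"translation":[-0.03,0.0236,0],"angular":[0,0,0],"hand":0},{"translation":[-0.03,0.0236,0],"angular":[0,0,0],"hand":0},{"translation":[-0.03,0.0236,0],"angular":[0,0,0],"hand":0},{"translation":[-0.03,0.0236,0],"angular":[0,0,0],"hand":0},{"translation":[-0.03,0.0236,0],"angular":[0,0,0],"hand":0},{"translation":[-0.03,0.0236,0],"angular":[0,0,0],"hand":0},{"translation":[0,0,0],"angular":[0,0,0],"hand":0},{"translation":[0,0,0],"angular":[0,0,0],"hand":0}]'
python3 go.py .5 0 .23
python3 -c "
from h import *
im,st=grab('wrist','w1.png')
for n,P in dict(P1=(.438,.0543,.06),P3=(.4221,-.0572,.06),P2=(.4363,-.1992,.06),B1=(.6563,.0487,.045),B2=(.6505,.0112,.045),B3=(.644,-.0313,.045),B4=(.6368,-.0788,.045),B5=(.6288,-.1312,.045)).items(): print(n,proj(P,'wrist',st))
"
```

```text
clock: 0.98
position: [0.2002, 0.5388, 0.2309]
ee_rot: [0.0, 0.718, 0.696, -0.0]
contact_force: [-0.2, -0.1, 0.8]
width: 0.0854
gripper_force: 0.0
clock: 1.82
position: [0.3708, 0.2389, 0.2313]
ee_rot: [-0.0, 0.757, 0.653, 0.0]
contact_force: [0.2, -0.5, 0.7]
width: 0.0853
gripper_force: 0.0
clock: 2.48
position: [0.4846, 0.0401, 0.2308]
ee_rot: [-0.0, 0.759, 0.651, -0.0]
contact_force: [0.4, -0.1, -0.0]
width: 0.0852
gripper_force: 0.0
pos [484.6119  40.0529 230.7602] shift mm [-37.2586  21.2808   0.7307] shift in target axes [-37.2645  21.2695   0.7602] turn deg [-0.0626 -0.0096 -0.0161] F [ 0.404  -0.0662 -0.0074] w 85.217143187943 t 2.4833
P1 [[267.8686 216.3426]]
P3 [[273.4716 324.6159]]
P2 [[309.1813 431.1099]]
B1 [[493.0117 186.2497]]
B2 [[488.0859 224.4547]]
B3 [[482.5673 265.218 ]]
B4 [[476.5262 307.6147]]
B5 [[469.9647 350.6503]]
```

View pics/w1.png

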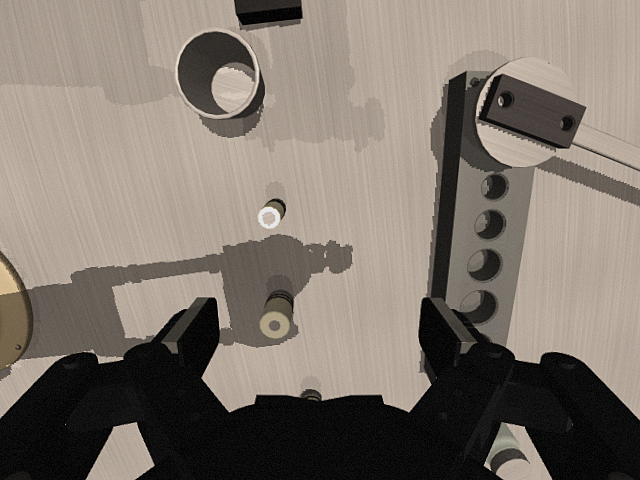

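The wrist view shows P1 at (269,216), P3 at (275,324) and the bores from (495,187) downward. All of these are within 2 px of the top-camera predictions, a consistent offset of about +1 mm in world x. The finger midline is at column 318.

```bash
python3 go.py .439 .0543 .036
```

```text
pos [483.7031  41.3755 230.7884] shift mm [  5.9683 -45.7895 194.8733] shift in target axes [  6.0139 -46.1437 194.7884] turn deg [-0.1011 -0.037   0.1001] F [-0.9877  0.7045 -0.0405] w 85.39547252216832 t 2.5333
```

```bash
python3 -m handwheel '[{"translation":[0.003,-0.023,0.03],"angular":[0,0,0],"hand":0},{"translation":[0.003,-0.023,0.03],"angular":[0,0,0],"hand":0},{"translation":[0,0,0.03],"angular":[0,0,0],"hand":0},{"translation":[0,0,0.03],"angular":[0,0,0],"hand":0},{"translation":[0,0,0.02],"angular":[0,0,0],"hand":0},{"translation":[0,0,0.015],"angular":[0,0,0],"hand":0},{"translation":[0,0,0],"angular":[0,0,0],"hand":0},{"translation":[0,0,0],"angular":[0,0,0],"hand":0}]'
python3 go.py .439 .0543 .036; python3 -c "
from h import *
im,st=grab('wrist','w2.png'); print(proj([(.438,.0543,.06)],'wrist',st))"
```

```text
clock: 3.2
position: [0.4382, 0.0557, 0.0761]
ee_rot: [-0.001, 0.757, 0.654, -0.001]
contact_force: [-0.1, -1.1, -0.3]
width: 0.0853
gripper_force: 0.0
pos [438.1929  55.6544  76.063 ] shift mm [-1.2291  1.0797 40.0606] shift in target axes [-1.2167  1.0027 40.063 ] turn deg [-0.12   -0.0094  0.3233] F [-0.1233 -1.068  -0.2935] w 85.26704759200429 t 3.2
[[319.9295 291.6525]]
```

View pics/w2.png

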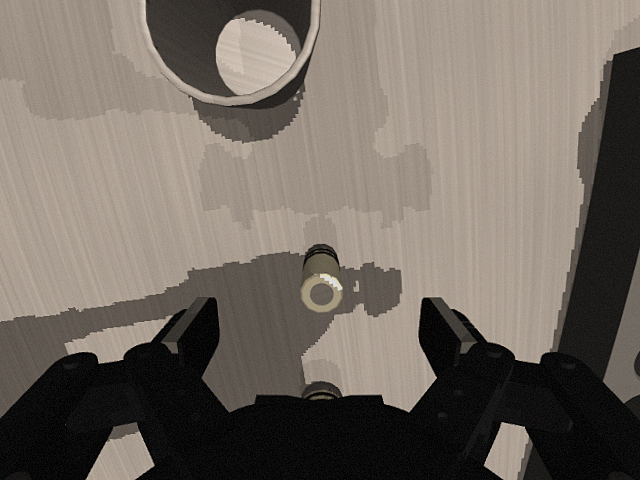

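P1's top is centred at (321,293), between the fingers and within 1 mm of the prediction. Next I lower, grip and lift.

```bash
python3 -m handwheel '[{"translation":[-0.0015,0.001,0.02],"angular":[0,0,0],"hand":0},{"translation":[0,0,0.02],"angular":[0,0,0],"hand":0},{"translation":[0,0,0],"angular":[0,0,0],"hand":1},{"translation":[0,0,0],"angular":[0,0,0],"hand":1},{"translation":[0,0,0],"angular":[0,0,0],"hand":1},{"translation":[0,0,0],"angular":[0,0,0],"hand":1},{"translation":[0,0,0],"angular":[0,0,0],"hand":1},{"translation":[0,0,0],"angular":[0,0,0],"hand":1},{"translation":[0,0,0],"angular":[0,0,0],"hand":1}]' 40
python3 go.py .6572 .0487 .15
```

```text
clock: 4.0
position: [0.4411, 0.0528, 0.0374]
ee_rot: [0.001, 0.758, 0.653, 0.001]
contact_force: [-0.0, 0.8, 7.3]
width: 0.02
gripper_force: 38.9
pos [441.1325  52.8138  37.369 ] shift mm [  27.8857  214.5691 -112.1173] shift in target axes [  28.6161  214.2037 -112.631 ] turn deg [ 0.134  -0.0252  0.2084] F [-0.0296  0.8096  7.3234] w 19.992591720779423 t 4.0
```

```bash
python3 -m handwheel '[{"translation":[0,0,-0.03],"angular":[0,0,0],"hand":1},{"translation":[0,0,-0.04],"angular":[0,0,0],"hand":1},{"translation":[0.005,0.036,-0.02],"angular":[0,0,0],"hand":1},{"translation":[0.005,0.036,-0.01],"angular":[0,0,0],"hand":1},{"translation":[0.005,0.036,-0.01],"angular":[0,0,0],"hand":1},{"translation":[0.005,0.036,0],"angular":[0,0,0],"hand":1},{"translation":[0.005,0.036,0],"angular":[0,0,0],"hand":1},{"translation":[0.003,0.034,0],"angular":[0,0,0],"hand":1},{"translation":[0,0,0],"angular":[0,0,0],"hand":1},{"translation":[0,0,0],"angular":[0,0,0],"hand":1}]'
python3 go.py .6572 .0487 .095; python3 -c "
from h import *
im,st=grab('wrist','w3.png'); print(proj([(.6572,.0487,.045),(.6505,.0112,.045),st['position']],'wrist',st))"
```

```text
clock: 4.83
position: [0.657, 0.0487, 0.1452]
ee_rot: [-0.0, 0.758, 0.653, -0.0]
contact_force: [-0.4, -0.2, -0.7]
width: 0.0199
gripper_force: 39.3
pos [657.0366  48.6519 145.1965] shift mm [ 0.0753  0.2132 50.1962] shift in target axes [ 0.0722  0.1542 50.1965] turn deg [-0.067   0.0043  0.1952] F [-0.4049 -0.1815 -0.7244] w 19.858819991713503 t 4.8333
[[319.8651 243.8329]
 [318.3576 291.5701]
 [319.9547 303.0819]]
```

View pics/w3.png

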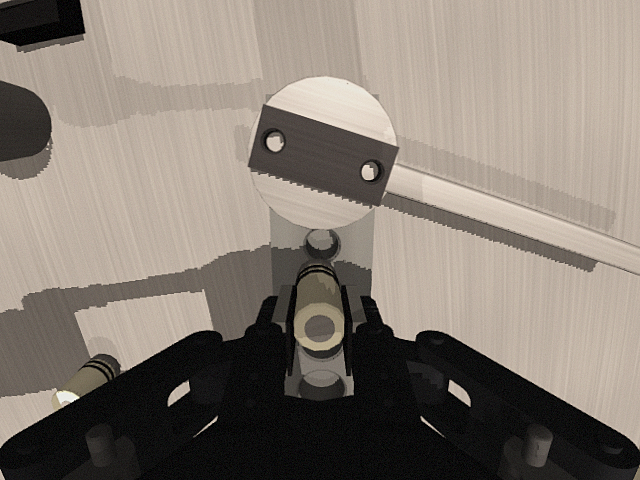

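The wrist view shows bore 1 at (322,242) and the held piston's top at (320,328). By calibration the bore is about 1.8 mm further along tool y, with tool x aligned. I correct for that and insert.

```bash
python3 -m handwheel '[{"translation":[0,0.0018,0.02],"angular":[0,0,0],"hand":1},{"translation":[0,0,0.03],"angular":[0,0,0],"hand":1},{"translation":[0,0,0.01],"angular":[0,0,0],"hand":1},{"translation":[0,0,0.006],"angular":[0,0,0],"hand":1},{"translation":[0,0,0.006],"angular":[0,0,0],"hand":1},{"translation":[0,0,0],"angular":[0,0,0],"hand":1}]'
python3 -m handwheel '[{"translation":[0,0,0.005],"angular":[0,0,0],"hand":1},{"translation":[0,0,0.005],"angular":[0,0,0],"hand":1},{"translation":[0,0,0.005],"angular":[0,0,0],"hand":1},{"translation":[0,0,0],"angular":[0,0,0],"hand":1}]'
python3 go.py .6572 .0487 .0515
```

```text
clock: 5.38
position: [0.6549, 0.0491, 0.0807]
ee_rot: [-0.001, 0.757, 0.653, -0.001]
contact_force: [-10.8, 1.3, 28.1]
width: 0.0199
gripper_force: 47.1
clock: 5.72
position: [0.6595, 0.0488, 0.0684]
ee_rot: [0.004, 0.757, 0.653, 0.004]
contact_force: [-0.4, 0.5, -1.9]
width: 0.0194
gripper_force: 46.3
pos [659.5007  48.8345  68.4346] shift mm [-0.4925 -2.4331 16.9094] shift in target axes [-0.481  -2.2538 16.9346] turn deg [ 0.6002 -0.0723  0.2389] F [-0.4266  0.5094 -1.8871] w 19.385648535068007 t 5.7167
```

```bash
python3 -m handwheel '[{"translation":[0,0,0.005],"angular":[0,0,0],"hand":1},{"translation":[0,0,0.005],"angular":[0,0,0],"hand":1},{"translation":[0,0,0.004],"angular":[0,0,0],"hand":1},{"translation":[0,0,0],"angular":[0,0,0],"hand":1}]'
python3 go.py .6572 .0487 .0515
```

```text
clock: 6.05
position: [0.6591, 0.0487, 0.051]
ee_rot: [0.002, 0.757, 0.653, 0.002]
contact_force: [-6.9, 0.4, 31.6]
width: 0.0197
gripper_force: 52.6
pos [659.1216  48.676   50.9759] shift mm [-0.2592 -1.9014 -0.5338] shift in target axes [-0.2669 -1.9031 -0.5241] turn deg [ 0.2882 -0.0342  0.2221] F [-6.9054  0.3608 31.6202] w 19.702953482083316 t 6.05
```

```bash
python3 -m handwheel '[{"translation":[0,0,0],"angular":[0,0,0],"hand":0.55},{"translation":[0,0,0],"angular":[0,0,0],"hand":0.55},{"translation":[0,0,0],"angular":[0,0,0],"hand":0.55},{"translation":[0,0,-0.02],"angular":[0,0,0],"hand":0.5},{"translation":[0,0,-0.04],"angular":[0,0,0],"hand":0.5},{"translation":[0,-0.02,-0.03],"angular":[0,0,0],"hand":0},{"translation":[0,-0.03,-0.01],"angular":[0,0,0],"hand":0},{"translation":[0,0,0],"angular":[0,0,0],"hand":0},{"translation":[0,0,0],"angular":[0,0,0],"hand":0}]'
cat > see.py <<'E'
# top-view piston report: white tops that are big enough, position at z=.06 (bench) and .075 (seated), apparent diameter
from h import *
import sys
im,st=grab("top",sys.argv[1]); g=cv2.cvtColor(im,cv2.COLOR_BGR2GRAY)
b=cv2.resize(g[150:330,250:530],None,fx=6,fy=6,interpolation=cv2.INTER_CUBIC)
m=cv2.morphologyEx((b>138).astype(np.uint8),cv2.MORPH_CLOSE,np.ones((25,25),np.uint8))
for c in cv2.findContours(m,cv2.RETR_EXTERNAL,cv2.CHAIN_APPROX_NONE)[0]:
    A=cv2.contourArea(c); d=2*np.sqrt(A/np.pi)/6/.461
    if 14<d<50:
        M=cv2.moments(c); p=(np.array([M['m10'],M['m01']])/A+.5)/6-.5+[250,150]
        print(p,"d %.1f circ %.2f"%(d,A/(np.pi*cv2.minEnclosingCircle(c)[1]**2)),cast([p],.06)[0][:2],cast([p],.075)[0][:2])
E
python3 see.py t1.png; python3 go.py .4221 -.0572 .08
```

```text
clock: 6.8
position: [0.6068, 0.0563, 0.145]
ee_rot: [-0.0, 0.757, 0.653, -0.0]
contact_force: [0.0, -1.1, 0.3]
width: 0.0851
gripper_force: 0.0
[523.17   286.5676] d 15.3 circ 0.64 [ 0.4294 -0.4229] [ 0.4291 -0.4163]
[352.398  289.9532] d 20.0 circ 0.31 [ 0.4227 -0.0491] [ 0.4225 -0.0479]
[421.6966 283.5068] d 27.8 circ 0.88 [ 0.4365 -0.1997] [ 0.4361 -0.1963]
[281.6248 270.4849] d 27.8 circ 0.33 [0.4646 0.1041] [0.4637 0.1031]
[392.9382 262.7391] d 21.5 circ 0.08 [ 0.4816 -0.1379] [ 0.4805 -0.1354]
[334.7089 271.0971] d 40.9 circ 0.39 [ 0.4634 -0.011 ] [ 0.4625 -0.0103]
[315.5254 255.8707] d 14.4 circ 0.19 [0.4965 0.0307] [0.4951 0.0307]
[260.389  257.9708] d 34.5 circ 0.54 [0.4917 0.1506] [0.4904 0.1489]
[446.2249 256.9679] d 34.8 circ 0.36 [ 0.4943 -0.2552] [ 0.493 -0.251]
[438.5905 239.4536] d 14.9 circ 0.13 [ 0.5329 -0.2396] [ 0.531  -0.2356]
[476.6907 233.6495] d 37.8 circ 0.66 [ 0.5459 -0.3248] [ 0.5438 -0.3196]
[388.8795 226.8329] d 25.7 circ 0.26 [ 0.5607 -0.1305] [ 0.5584 -0.1281]
[333.1497 200.1345] d 31.9 circ 0.06 [ 0.6201 -0.0082] [ 0.617  -0.0076]
[456.5893 179.078 ] d 35.0 circ 0.82 [ 0.6691 -0.2848] [ 0.6652 -0.2801]
[265.0829 176.6154] d 21.1 circ 0.26 [0.6732 0.1432] [0.6693 0.1416]
[251.0937 182.6674] d 23.5 circ 0.09 [0.6594 0.1741] [0.6557 0.172 ]
[435.8415 150.9754] d 14.4 circ 0.12 [ 0.7338 -0.2402] [ 0.729  -0.2363]
[390.9899 156.7335] d 22.9 circ 0.14 [ 0.7198 -0.1384] [ 0.7152 -0.136 ]
pos [607.6303  56.0973 144.2825] shift mm [-139.3847 -166.7234   64.5388] shift in target axes [-140.0572 -166.2581   64.2825] turn deg [-0.0792  0.0107  0.2273] F [-0.9194  0.4457 -0.2056] w 85.40479317612149 t 6.85
```

```bash
cat > wsee.py <<'E'
# wsee.py name x y dia z : circle of that diameter near the predicted place in the wrist picture -> world xy
from h import *
import sys
x,y,d,z=map(float,sys.argv[2:6]); im,st=grab("wrist",sys.argv[1])
g=cv2.medianBlur(cv2.cvtColor(im,cv2.COLOR_BGR2GRAY),3); p=proj([(x,y,z)],"wrist",st)[0]
c,e,M=cam("wrist",st); r=340.6*d/2/((np.array([x,y,z])-e)@M[:,2]); print("pred",p,"r",r)
h=int(r*2.2)+12; x0,y0=max(0,int(p[0])-h),max(0,int(p[1])-h); w=cv2.resize(g[y0:y0+2*h,x0:x0+2*h],None,fx=3,fy=3,interpolation=cv2.INTER_CUBIC)
q=cv2.HoughCircles(w,cv2.HOUGH_GRADIENT,1.5,9,param1=80,param2=18,minRadius=int(3*r*.9),maxRadius=int(3*r*1.1)+1)
if q is not None:
    for a in q[0][:3]:
        u=(a[:2]+.5)/3-.5+[x0,y0]; print("circle",u,a[2]/3,cast([u],z,"wrist",st)[0][:2])
E
python3 -m handwheel '[{"translation":[-0.028,-0.03,0],"angular":[0,0,0],"hand":0},{"translation":[-0.028,-0.03,0],"angular":[0,0,0],"hand":0},{"translation":[-0.028,-0.03,0],"angular":[0,0,0],"hand":0},{"translation":[-0.028,-0.03,0.01],"angular":[0,0,0],"hand":0},{"translation":[-0.028,-0.03,0.02],"angular":[0,0,0],"hand":0},{"translation":[0,-0.015,0.025],"angular":[0,0,0],"hand":0},{"translation":[0,0,0],"angular":[0,0,0],"hand":0},{"translation":[0,0,0],"angular":[0,0,0],"hand":0}]'
python3 go.py .423 -.0572 .036; python3 wsee.py w4.png .423 -.0572 .032 .06
```

```text
clock: 7.52
position: [0.4271, -0.0557, 0.0908]
ee_rot: [-0.002, 0.758, 0.652, -0.001]
contact_force: [1.6, -0.1, -0.2]
width: 0.0851
gripper_force: 0.0
pos [427.1444 -55.747   90.7584] shift mm [-2.104  -3.6832 54.7703] shift in target axes [-2.0632 -3.877  54.7584] turn deg [-0.2081 -0.0523  0.1408] F [ 1.6206 -0.1435 -0.1598] w 85.06644551038187 t 7.5167
pred [312.8197 281.9458] r 29.483799054497
circle [313.4167 281.4167] 27.683334 [ 0.4234 -0.0569]
circle [313.4167 285.9167] 29.783333 [ 0.423  -0.0595]
circle [313.4167 266.4167] 26.883333 [ 0.4247 -0.0484]
```

```bash
python3 -m handwheel '[{"translation":[-0.002,-0.003,0.025],"angular":[0,0,0],"hand":0},{"translation":[0,0,0.025],"angular":[0,0,0],"hand":0},{"translation":[0,0,0.005],"angular":[0,0,0],"hand":0.2},{"translation":[0,0,0],"angular":[0,0,0],"hand":1},{"translation":[0,0,0],"angular":[0,0,0],"hand":1},{"translation":[0,0,0],"angular":[0,0,0],"hand":1},{"translation":[0,0,0],"angular":[0,0,0],"hand":1},{"translation":[0,0,0],"angular":[0,0,0],"hand":1},{"translation":[0,0,0],"angular":[0,0,0],"hand":1}]'
python3 go.py .646 -.0313 .145
```

```text
clock: 8.32
position: [0.4261, -0.0576, 0.0384]
ee_rot: [0.002, 0.758, 0.653, 0.001]
contact_force: [-0.3, 0.5, 6.8]
width: 0.0302
gripper_force: 39.1
pos [426.143  -57.6256  38.4176] shift mm [  58.4587  213.962  -105.796 ] shift in target axes [  59.2785  213.3453 -106.5824] turn deg [0.2157 0.0175 0.2112] F [-0.288   0.5118  6.8458] w 30.16822198325702 t 8.3167
```

```bash
python3 -m handwheel '[{"translation":[0,0,-0.03],"angular":[0,0,0],"hand":1},{"translation":[0,0,-0.035],"angular":[0,0,0],"hand":1},{"translation":[0.01,0.036,-0.015],"angular":[0,0,0],"hand":1},{"translation":[0.01,0.036,-0.015],"angular":[0,0,0],"hand":1},{"translation":[0.01,0.036,-0.012],"angular":[0,0,0],"hand":1},{"translation":[0.01,0.036,0],"angular":[0,0,0],"hand":1},{"translation":[0.01,0.036,0],"angular":[0,0,0],"hand":1},{"translation":[0.009,0.033,0],"angular":[0,0,0],"hand":1},{"translation":[0,0,0],"angular":[0,0,0],"hand":1},{"translation":[0,0,0],"angular":[0,0,0],"hand":1}]'
python3 go.py .646 -.0313 .095; python3 wsee.py w5.png .646 -.0313 .0345 .045;python3 go.py .646 -.0313 .095
```

```text
clock: 9.15
position: [0.6449, -0.0301, 0.1431]
ee_rot: [-0.0, 0.757, 0.653, -0.0]
contact_force: [-0.6, -0.7, -1.6]
width: 0.03
gripper_force: 40.0
pos [644.8525 -30.1072 143.1314] shift mm [-1.0126  1.371  48.1297] shift in target axes [-1.0055  1.3147 48.1314] turn deg [-0.0724 -0.0013  0.2589] F [-0.5805 -0.7324 -1.5552] w 30.033040521661924 t 9.15
pred [321.4588 246.0298] r 23.556779952679065
circle [321.9167 247.4167] 22.949999 [ 0.6462 -0.0324]
circle [324.9167 245.4167] 22.4 [ 0.6486 -0.0312]
circle [309.9167 284.9167] 25.699999 [ 0.633  -0.0603]
pos [643.1327 -30.1853 143.1991] shift mm [-0.6745  3.1373 48.1905] shift in target axes [-0.6681  3.0029 48.1991] turn deg [-0.1631  0.0076  0.2368] F [-0.7872  0.0203 -1.5539] w 30.11544906573664 t 9.2
```

View pics/w5.png

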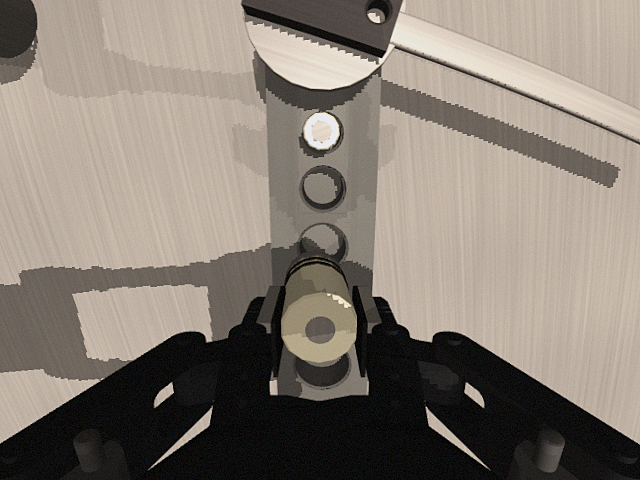

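P1 is seated: its top is at (322,131), low in its bore. Bore 3 is at (322.5,246) and the held P3's top at (319,328). I shift about −1.7 mm in tool x and +1.5 mm in tool y, then insert.

```bash
python3 -m handwheel '[{"translation":[-0.0017,0.0015,0.02],"angular":[0,0,0],"hand":1},{"translation":[0,0,0.025],"angular":[0,0,0],"hand":1},{"translation":[0,0,0.01],"angular":[0,0,0],"hand":1},{"translation":[0,0,0.005],"angular":[0,0,0],"hand":1},{"translation":[0,0,0.005],"angular":[0,0,0],"hand":1},{"translation":[0,0,0],"angular":[0,0,0],"hand":1}]'
python3 -m handwheel '[{"translation":[0,0,0.005],"angular":[0,0,0],"hand":1},{"translation":[0,0,0.005],"angular":[0,0,0],"hand":1},{"translation":[0,0,0],"angular":[0,0,0],"hand":1}]'
python3 go.py .646 -.0313 .0515
```

```text
clock: 9.7
position: [0.6435, -0.032, 0.0823]
ee_rot: [-0.001, 0.758, 0.653, -0.0]
contact_force: [-3.8, 0.9, 7.9]
width: 0.0302
gripper_force: 42.4
clock: 9.95
position: [0.6466, -0.0315, 0.0803]
ee_rot: [0.002, 0.758, 0.653, 0.003]
contact_force: [-9.6, 3.6, 43.7]
width: 0.0301
gripper_force: 62.4
pos [646.6136 -31.5221  80.2984] shift mm [ 0.081  -0.8657 28.7927] shift in target axes [ 0.1267 -0.6401 28.7984] turn deg [ 0.4495 -0.0957  0.1819] F [-9.5681  3.5704 43.7082] w 30.074088482858656 t 9.95
```

```bash
python3 -m handwheel '[{"translation":[0,-0.0008,-0.006],"angular":[0,0,0],"hand":1},{"translation":[0,0,0],"angular":[0,0,0],"hand":1}]'
python3 -m handwheel '[{"translation":[0,-0.001,0.001],"angular":[0,0,0],"hand":1},{"translation":[0,0,0],"angular":[0,0,0],"hand":1}]'
python3 -m handwheel '[{"translation":[0,-0.001,0.001],"angular":[0,0,0],"hand":1},{"translation":[0,0,0],"angular":[0,0,0],"hand":1}]'
```

```text
clock: 10.12
position: [0.6462, -0.0321, 0.081]
ee_rot: [0.003, 0.758, 0.653, 0.003]
contact_force: [-1.6, 1.8, 19.3]
width: 0.0298
gripper_force: 53.4
clock: 10.28
position: [0.6463, -0.032, 0.0809]
ee_rot: [0.003, 0.758, 0.653, 0.004]
contact_force: [-1.9, 1.9, 22.0]
width: 0.0303
gripper_force: 54.7
clock: 10.45
position: [0.6462, -0.0319, 0.0808]
ee_rot: [0.004, 0.758, 0.653, 0.004]
contact_force: [-1.8, 1.5, 25.3]
width: 0.0299
gripper_force: 55.4
```

```bash
cat > fm.py <<'E'
from h import *
s=manip.get_state(); F=s["contact_force"]; m=s["moment"]
print("F",F,"M",m,"contact offset mm x,y ~",-m[1]/F[2]*1000,m[0]/F[2]*1000,"pos",s["position"]*1000)
E
python3 fm.py
python3 -m handwheel '[{"translation":[0,0,-0.003],"angular":[0,0,0],"hand":1},{"translation":[0,0,-0.003],"angular":[0,0,0],"hand":1},{"translation":[0,0,-0.003],"angular":[0,0,0],"hand":1},{"translation":[0,0,-0.002],"angular":[0,0,0],"hand":1},{"translation":[0,0,0],"angular":[0,0,0],"hand":1},{"translation":[0,0,0],"angular":[0,0,0],"hand":1}]'; python3 fm.py
python3 -m handwheel '[{"translation":[0,0,0.003],"angular":[0,0,0],"hand":1},{"translation":[0,0,0.003],"angular":[0,0,0],"hand":1},{"translation":[0,0,0],"angular":[0,0,0],"hand":1}]'; python3 fm.py
```

```text
F [-1.8288  1.493  25.3415] M [ 0.3948  0.7558 -0.0232] contact offset mm x,y ~ -29.823875334135106 15.57799100805333 pos [646.227  -31.9305  80.8321]
clock: 10.95
position: [0.6419, -0.0318, 0.0835]
ee_rot: [-0.001, 0.758, 0.653, -0.0]
contact_force: [0.2, -0.7, -0.3]
width: 0.0302
gripper_force: 49.2
F [ 0.2054 -0.7095 -0.3348] M [ 0.0193 -0.0548  0.0744] contact offset mm x,y ~ -163.72799846342204 -57.71765034538966 pos [641.877  -31.8469  83.539 ]
clock: 11.2
position: [0.6428, -0.0317, 0.0814]
ee_rot: [0.0, 0.757, 0.653, 0.001]
contact_force: [-4.6, 1.8, 18.2]
width: 0.0303
gripper_force: 53.9
F [-4.6098  1.7539 18.1871] M [ 0.2388  1.0325 -0.0415] contact offset mm x,y ~ -56.77077660798619 13.132044992372393 pos [642.8244 -31.6536  81.3872]
```

```bash
python3 -m handwheel '[{"translation":[0,0,-0.004],"angular":[0,0,0],"hand":1},{"translation":[0,0,-0.006],"angular":[0,0,0],"hand":1},{"translation":[0,0.005,0],"angular":[0,0,0],"hand":1},{"translation":[0,0,0],"angular":[0,0,0],"hand":1},{"translation":[0,0,0],"angular":[0,0,0],"hand":1},{"translation":[0,0,0],"angular":[0,0,0],"hand":1}]'; python3 fm.py
python3 -m handwheel '[{"translation":[0,0,0.004],"angular":[0,0,0],"hand":1},{"translation":[0,0,0.004],"angular":[0,0,0],"hand":1},{"translation":[0,0,0.004],"angular":[0,0,0],"hand":1},{"translation":[0,0,0],"angular":[0,0,0],"hand":1}]'; python3 fm.py
```

```text
clock: 11.7
position: [0.6471, -0.0326, 0.0873]
ee_rot: [-0.001, 0.757, 0.653, -0.0]
contact_force: [0.5, -0.9, -1.6]
width: 0.0298
gripper_force: 49.3
F [ 0.4781 -0.9112 -1.5641] M [ 0.0095 -0.0421  0.046 ] contact offset mm x,y ~ -26.93826161730834 -6.049693933716323 pos [647.0728 -32.5541  87.292 ]
clock: 12.03
position: [0.6494, -0.0325, 0.0768]
ee_rot: [0.002, 0.758, 0.653, 0.002]
contact_force: [3.5, 0.7, 0.4]
width: 0.0304
gripper_force: 48.5
F [3.5299 0.6528 0.4446] M [ 0.0584 -0.7433 -0.0159] contact offset mm x,y ~ 1671.68212165383 131.4246408874512 pos [649.3604 -32.4707  76.795 ]
```

```bash
python3 -m handwheel '[{"translation":[0,0,0.006],"angular":[0,0,0],"hand":1},{"translation":[0,0,0.006],"angular":[0,0,0],"hand":1},{"translation":[0,0,0.006],"angular":[0,0,0],"hand":1},{"translation":[0,0,0],"angular":[0,0,0],"hand":1}]'; python3 fm.py
python3 -m handwheel '[{"translation":[0,0,0.004],"angular":[0,0,0],"hand":1},{"translation":[0,0,0.003],"angular":[0,0,0],"hand":1},{"translation":[0,0,0],"angular":[0,0,0],"hand":1}]'; python3 fm.py
```

```text
clock: 12.37
position: [0.6487, -0.0326, 0.0568]
ee_rot: [0.001, 0.758, 0.653, 0.001]
contact_force: [4.5, -0.4, 0.9]
width: 0.0299
gripper_force: 42.6
F [ 4.4701 -0.446   0.9284] M [ 0.0448 -1.0129 -0.0061] contact offset mm x,y ~ 1090.9629361052757 48.26758755979979 pos [648.7255 -32.6472  56.8101]
clock: 12.62
position: [0.6478, -0.0324, 0.0527]
ee_rot: [0.0, 0.757, 0.653, 0.001]
contact_force: [2.0, 1.9, 11.7]
width: 0.0301
gripper_force: 40.0
F [ 1.9679  1.9464 11.6568] M [ 0.2489 -0.2707  0.0104] contact offset mm x,y ~ 23.21907017456306 21.355255000967677 pos [647.8203 -32.4287  52.6539]
```

```bash
python3 -m handwheel '[{"translation":[0,0,0],"angular":[0,0,0],"hand":0.4},{"translation":[0,0,0],"angular":[0,0,0],"hand":0.4},{"translation":[0,0,0],"angular":[0,0,0],"hand":0.4},{"translation":[0,0,-0.02],"angular":[0,0,0],"hand":0.4},{"translation":[0,0,-0.04],"angular":[0,0,0],"hand":0.4},{"translation":[0,-0.015,-0.03],"angular":[0,0,0],"hand":0},{"translation":[-0.02,-0.03,-0.01],"angular":[0,0,0],"hand":0},{"translation":[-0.02,-0.03,0],"angular":[0,0,0],"hand":0},{"translation":[-0.02,-0.03,0],"angular":[0,0,0],"hand":0},{"translation":[-0.02,-0.03,0],"angular":[0,0,0],"hand":0}]'
python3 go.py .4395 -.1997 .09
```

```text
clock: 13.45
position: [0.4993, -0.0919, 0.1504]
ee_rot: [-0.001, 0.757, 0.653, -0.001]
contact_force: [0.1, -0.1, 1.2]
width: 0.0856
gripper_force: 0.0
pos [499.308  -91.8674 150.3979] shift mm [-115.4348  -43.1816   60.5221] shift in target axes [-115.6384  -42.809    60.3979] turn deg [-0.1632  0.0009  0.2701] F [ 0.145  -0.1292  1.1583] w 85.5747499066956 t 13.45
```

```bash
python3 -m handwheel '[{"translation":[-0.03,-0.01,0.01],"angular":[0,0,0],"hand":0},{"translation":[-0.03,-0.01,0.02],"angular":[0,0,0],"hand":0},{"translation":[-0.03,-0.005,0.02],"angular":[0,0,0],"hand":0},{"translation":[-0.015,0,0.01],"angular":[0,0,0],"hand":0},{"translation":[0,0,0],"angular":[0,0,0],"hand":0},{"translation":[0,0,0],"angular":[0,0,0],"hand":0},{"translation":[0,0,0],"angular":[0,0,0],"hand":0}]'
python3 wsee.py w6.png .4385 -.1997 .027 .06;python3 go.py .4395 -.1997 .036; 
```

```text
clock: 14.03
position: [0.4616, -0.1913, 0.0911]
ee_rot: [-0.001, 0.758, 0.653, 0.0]
contact_force: [-0.2, 0.2, -0.2]
width: 0.0852
gripper_force: 0.0
pred [280.6199 298.0423] r 24.492476449368006
circle [278.9167 294.9167] 24.4 [ 0.4379 -0.1977]
circle [276.9167 298.4167] 22.25 [ 0.4364 -0.1996]
circle [277.9167 301.9167] 25.5 [ 0.4366 -0.2018]
pos [ 462.0415 -191.1394   91.4008] shift mm [-11.8093 -21.0325  55.397 ] shift in target axes [-11.8717 -20.9873  55.4008] turn deg [-0.0075 -0.0318  0.2539] F [-0.1221 -0.5649  0.2079] w 85.72102137399574 t 14.0833
```

```bash
python3 -m handwheel '[{"translation":[-0.011,-0.0215,0.01],"angular":[0,0,0],"hand":0},{"translation":[0,0,0.025],"angular":[0,0,0],"hand":0},{"translation":[0,0,0.02],"angular":[0,0,0],"hand":0},{"translation":[0,0,0],"angular":[0,0,0],"hand":1},{"translation":[0,0,0],"angular":[0,0,0],"hand":1},{"translation":[0,0,0],"angular":[0,0,0],"hand":1},{"translation":[0,0,0],"angular":[0,0,0],"hand":1},{"translation":[0,0,0],"angular":[0,0,0],"hand":1},{"translation":[0,0,0],"angular":[0,0,0],"hand":1},{"translation":[0,0,0],"angular":[0,0,0],"hand":1}]' 60
python3 go.py .654 .0105 .145
```

```text
clock: 14.92
position: [0.44, -0.2001, 0.0375]
ee_rot: [0.001, 0.757, 0.653, 0.001]
contact_force: [-0.3, 0.3, 6.6]
width: 0.0244
gripper_force: 58.3
pos [ 439.9724 -200.0747   37.5036] shift mm [ 239.7579  180.8947 -107.2299] shift in target axes [ 240.5258  179.7133 -107.4964] turn deg [0.1489 0.0482 0.2153] F [-0.3432  0.2542  6.5612] w 24.41466887205778 t 14.9167
```

```bash
python3 -m handwheel '[{"translation":[0,0,-0.035],"angular":[0,0,0],"hand":1},{"translation":[0.01,0.008,-0.035],"angular":[0,0,0],"hand":1},{"translation":[0.03,0.022,-0.01],"angular":[0,0,0],"hand":1},{"translation":[0.03,0.022,-0.01],"angular":[0,0,0],"hand":1},{"translation":[0.03,0.022,-0.01],"angular":[0,0,0],"hand":1},{"translation":[0.03,0.022,-0.007],"angular":[0,0,0],"hand":1},{"translation":[0.03,0.022,0],"angular":[0,0,0],"hand":1},{"translation":[0.03,0.022,0],"angular":[0,0,0],"hand":1},{"translation":[0.03,0.022,0],"angular":[0,0,0],"hand":1},{"translation":[0.02,0.017,0],"angular":[0,0,0],"hand":1}]'
python3 -m handwheel '[{"translation":[0,0,0],"angular":[0,0,0],"hand":1},{"translation":[0,0,0],"angular":[0,0,0],"hand":1},{"translation":[0,0,0],"angular":[0,0,0],"hand":1}]'
python3 go.py .6538 .0106 .095
```

```text
clock: 15.75
position: [0.6533, 0.0142, 0.1435]
ee_rot: [0.0, 0.757, 0.653, 0.001]
contact_force: [-0.3, -0.7, -0.7]
width: 0.0248
gripper_force: 59.0
clock: 16.0
position: [0.6505, 0.0111, 0.1429]
ee_rot: [-0.0, 0.757, 0.653, -0.001]
contact_force: [0.5, -0.8, 0.5]
width: 0.0246
gripper_force: 59.1
pos [650.5131  11.0628 142.8734] shift mm [ 0.0559  3.3934 47.8681] shift in target axes [ 0.0397  3.3191 47.8734] turn deg [-0.0886  0.0359  0.2345] F [ 0.5211 -0.8412  0.5472] w 24.550664487000702 t 16.0
```

```bash
python3 -m handwheel '[{"translation":[0,0.0033,0.02],"angular":[0,0,0],"hand":1},{"translation":[0,0,0.025],"angular":[0,0,0],"hand":1},{"translation":[0,0,0.005],"angular":[0,0,0],"hand":1},{"translation":[0,0,0],"angular":[0,0,0],"hand":1},{"translation":[0,0,0],"angular":[0,0,0],"hand":1}]'; python3 fm.py
python3 -m handwheel '[{"translation":[0,0,0.005],"angular":[0,0,0],"hand":1},{"translation":[0,0,0.005],"angular":[0,0,0],"hand":1},{"translation":[0,0,0.004],"angular":[0,0,0],"hand":1},{"translation":[0,0,0.003],"angular":[0,0,0],"hand":1},{"translation":[0,0,0],"angular":[0,0,0],"hand":1}]'; python3 fm.py
```

```text
clock: 16.42
position: [0.6542, 0.01, 0.0937]
ee_rot: [-0.0, 0.758, 0.652, -0.0]
contact_force: [-0.1, -0.5, -0.2]
width: 0.0245
gripper_force: 59.1
F [-0.1128 -0.4685 -0.1579] M [-0.006  -0.0267 -0.0049] contact offset mm x,y ~ -169.21245241972866 38.07090733294843 pos [654.2207   9.9981  93.6759]
clock: 16.83
position: [0.6543, 0.0109, 0.0755]
ee_rot: [-0.0, 0.757, 0.653, -0.0]
contact_force: [0.5, 0.2, -0.5]
width: 0.0244
gripper_force: 59.0
F [ 0.495   0.1766 -0.4975] M [ 0.0677 -0.049   0.0396] contact offset mm x,y ~ -98.55752513438 -136.00222277237515 pos [654.3393  10.8618  75.5223]
```

Clean entry. Push home.

```bash
python3 -m handwheel '[{"translation":[0,0,0.008],"angular":[0,0,0],"hand":1},{"translation":[0,0,0.008],"angular":[0,0,0],"hand":1},{"translation":[0,0,0.005],"angular":[0,0,0],"hand":1},{"translation":[0,0,0.004],"angular":[0,0,0],"hand":1},{"translation":[0,0,0],"angular":[0,0,0],"hand":1}]'; python3 fm.py
python3 -m handwheel '[{"translation":[0,0,0],"angular":[0,0,0],"hand":0.45},{"translation":[0,0,0],"angular":[0,0,0],"hand":0.45},{"translation":[0,0,0],"angular":[0,0,0],"hand":0.45},{"translation":[0,0,-0.02],"angular":[0,0,0],"hand":0.4},{"translation":[0,0,-0.04],"angular":[0,0,0],"hand":0.4},{"translation":[0,-0.015,-0.03],"angular":[0,0,0],"hand":0},{"translation":[-0.03,-0.01,-0.01],"angular":[0,0,0],"hand":0},{"translation":[-0.035,-0.01,0],"angular":[0,0,0],"hand":0},{"translation":[-0.035,-0.01,0],"angular":[0,0,0],"hand":0},{"translation":[-0.035,-0.01,0],"angular":[0,0,0],"hand":0}]'
python3 - <<'E'
import re
s=open('see.py').read().replace("b>138","b>143").replace("if 14<d<50:","if 14<d<50 and A/(np.pi*cv2.minEnclosingCircle(c)[1]**2)>.6:")
open('see.py','w').write(s)
E
python3 see.py t2.png; python3 go.py .5484 -.325 .14
```

```text
clock: 17.25
position: [0.6544, 0.0109, 0.0525]
ee_rot: [-0.0, 0.757, 0.653, -0.0]
contact_force: [-2.5, 0.9, 8.3]
width: 0.025
gripper_force: 60.4
F [-2.4635  0.9388  8.292 ] M [0.038  0.5163 0.0191] contact offset mm x,y ~ -62.26187252079435 4.581160256429223 pos [654.4316  10.8844  52.5384]
clock: 18.08
position: [0.5797, -0.1155, 0.1513]
ee_rot: [0.0, 0.757, 0.653, 0.0]
contact_force: [0.7, 0.0, 0.1]
width: 0.0855
gripper_force: 0.0
[481.338  293.9438] d 41.8 circ 0.90 [ 0.4137 -0.3296] [ 0.4136 -0.3243]
[476.6747 234.0003] d 35.7 circ 0.89 [ 0.5451 -0.3247] [ 0.5431 -0.3195]
[344.1259 187.98  ] d 29.7 circ 0.94 [ 0.6477 -0.0326] [ 0.6442 -0.0317]
[324.2888 185.0471] d 24.9 circ 0.95 [0.6543 0.0114] [0.6506 0.0117]
[307.5216 182.5303] d 19.9 circ 0.92 [0.6599 0.0486] [0.6562 0.0484]
pos [ 576.4651 -122.0677  151.0351] shift mm [-204.7698    2.6047   12.3893] shift in target axes [-204.8425    2.9535   11.0351] turn deg [-0.1568  0.381   0.1065] F [-3.4588 -4.2318  0.1224] w 85.72449191946197 t 18.1333
```

```bash
python3 -m handwheel '[{"translation":[-0.034,0,0],"angular":[0,0,0],"hand":0},{"translation":[-0.034,0,0],"angular":[0,0,0],"hand":0},{"translation":[-0.034,0,0],"angular":[0,0,0],"hand":0},{"translation":[-0.034,0,0.01],"angular":[0,0,0],"hand":0},{"translation":[-0.034,0,0.02],"angular":[0,0,0],"hand":0},{"translation":[-0.025,0,0.025],"angular":[0,0,0],"hand":0},{"translation":[0,0,0],"angular":[0,0,0],"hand":0},{"translation":[0,0,0],"angular":[0,0,0],"hand":0},{"translation":[0,0,0],"angular":[0,0,0],"hand":0}]'
python3 wsee.py w7.png .5476 -.3252 .037 .06;python3 go.py .5486 -.3252 .036
```

```text
clock: 18.88
position: [0.5517, -0.3069, 0.096]
ee_rot: [-0.001, 0.758, 0.653, 0.0]
contact_force: [-0.5, 0.0, -0.8]
width: 0.0853
gripper_force: 0.0
pred [317.3307 305.7542] r 32.42693199720951
circle [314.4167 308.9167] 32.350002 [ 0.5457 -0.3269]
circle [314.9167 301.9167] 32.25 [ 0.5466 -0.3226]
circle [313.4167 305.9167] 29.550001 [ 0.5454 -0.325 ]
pos [ 552.2247 -306.5971   96.7243] shift mm [-18.9605  -0.9016  60.7152] shift in target axes [-18.9371  -0.7692  60.7243] turn deg [ 0.0482 -0.0255  0.246 ] F [-0.616  -0.1739  0.1297] w 85.22398495662186 t 18.9333
```

```bash
python3 -m handwheel '[{"translation":[-0.0188,-0.001,0.01],"angular":[0,0,0],"hand":0},{"translation":[0,0,0.025],"angular":[0,0,0],"hand":0},{"translation":[0,0,0.025],"angular":[0,0,0],"hand":0},{"translation":[0,0,0],"angular":[0,0,0],"hand":1},{"translation":[0,0,0],"angular":[0,0,0],"hand":1},{"translation":[0,0,0],"angular":[0,0,0],"hand":1},{"translation":[0,0,0],"angular":[0,0,0],"hand":1},{"translation":[0,0,0],"angular":[0,0,0],"hand":1},{"translation":[0,0,0],"angular":[0,0,0],"hand":1},{"translation":[0,0,0],"angular":[0,0,0],"hand":1}]' 60
python3 go.py .6405 -.0798 .145
```

```text
clock: 19.77
position: [0.549, -0.3263, 0.0385]
ee_rot: [0.002, 0.757, 0.653, 0.001]
contact_force: [-0.1, 2.3, 6.1]
width: 0.0347
gripper_force: 59.1
pos [ 548.9913 -326.3314   38.5323] shift mm [ 257.2001   54.497  -106.6074] shift in target axes [ 257.5365   53.1652 -106.4677] turn deg [0.1956 0.072  0.2155] F [-0.0716  2.3376  6.1451] w 34.7267709182094 t 19.7667
```

```bash
python3 -m handwheel '[{"translation":[0,0,-0.035],"angular":[0,0,0],"hand":1},{"translation":[0,0,-0.035],"angular":[0,0,0],"hand":1},{"translation":[0.035,0.003,-0.02],"angular":[0,0,0],"hand":1},{"translation":[0.038,0.005,-0.016],"angular":[0,0,0],"hand":1},{"translation":[0.038,0.008,0],"angular":[0,0,0],"hand":1},{"translation":[0.038,0.01,0],"angular":[0,0,0],"hand":1},{"translation":[0.038,0.01,0],"angular":[0,0,0],"hand":1},{"translation":[0.038,0.01,0],"angular":[0,0,0],"hand":1},{"translation":[0.032,0.008,0],"angular":[0,0,0],"hand":1}]'
python3 -m handwheel '[{"translation":[0,0,0],"angular":[0,0,0],"hand":1},{"translation":[0,0,0],"angular":[0,0,0],"hand":1},{"translation":[0,0,0],"angular":[0,0,0],"hand":1},{"translation":[0,0,0],"angular":[0,0,0],"hand":1}]'
python3 go.py .6407 -.0797 .095
```

```text
clock: 20.52
position: [0.64, -0.077, 0.143]
ee_rot: [0.0, 0.757, 0.653, 0.001]
contact_force: [0.3, 0.2, -1.9]
width: 0.0347
gripper_force: 60.1
clock: 20.85
position: [0.6387, -0.0808, 0.1423]
ee_rot: [0.0, 0.758, 0.652, -0.0]
contact_force: [0.4, -0.4, -2.1]
width: 0.0343
gripper_force: 60.1
pos [638.7282 -80.825  142.3299] shift mm [ 1.4328  1.7831 47.3291] shift in target axes [ 1.4103  1.779  47.3299] turn deg [-0.0003  0.0331  0.1563] F [ 0.4429 -0.4097 -2.0548] w 34.30771945699879 t 20.85
```

```bash
python3 -m handwheel '[{"translation":[0.0008,0.0018,0.02],"angular":[0,0,0],"hand":1},{"translation":[0,0,0.025],"angular":[0,0,0],"hand":1},{"translation":[0,0,0.005],"angular":[0,0,0],"hand":1},{"translation":[0,0,0],"angular":[0,0,0],"hand":1},{"translation":[0,0,0],"angular":[0,0,0],"hand":1}]'; python3 fm.py
python3 -m handwheel '[{"translation":[0,0,0.005],"angular":[0,0,0],"hand":1},{"translation":[0,0,0.005],"angular":[0,0,0],"hand":1},{"translation":[0,0,0.004],"angular":[0,0,0],"hand":1},{"translation":[0,0,0.003],"angular":[0,0,0],"hand":1},{"translation":[0,0,0],"angular":[0,0,0],"hand":1}]'; python3 fm.py
```

```text
clock: 21.27
position: [0.641, -0.0802, 0.0925]
ee_rot: [-0.0, 0.758, 0.652, -0.0]
contact_force: [0.7, -0.6, -0.9]
width: 0.0345
gripper_force: 60.1
F [ 0.675  -0.5806 -0.9069] M [-0.0171 -0.0126 -0.0025] contact offset mm x,y ~ -13.867031463222778 18.895836988183582 pos [640.9707 -80.1901  92.4831]
clock: 21.68
position: [0.6415, -0.0794, 0.0749]
ee_rot: [0.0, 0.757, 0.653, 0.0]
contact_force: [1.0, -0.4, -2.0]
width: 0.0345
gripper_force: 60.0
F [ 1.0318 -0.4371 -2.0099] M [-0.1642 -0.2121  0.0138] contact offset mm x,y ~ -105.52733863910278 81.7182941550246 pos [641.5149 -79.3745  74.8688]
```

```bash
python3 -m handwheel '[{"translation":[0,0,0.008],"angular":[0,0,0],"hand":1},{"translation":[0,0,0.008],"angular":[0,0,0],"hand":1},{"translation":[0,0,0.005],"angular":[0,0,0],"hand":1},{"translation":[0,0,0.004],"angular":[0,0,0],"hand":1},{"translation":[0,0,0],"angular":[0,0,0],"hand":1}]'; python3 fm.py
python3 -m handwheel '[{"translation":[0,0,0],"angular":[0,0,0],"hand":0.3},{"translation":[0,0,0],"angular":[0,0,0],"hand":0.3},{"translation":[0,0,0],"angular":[0,0,0],"hand":0.3},{"translation":[0,0,-0.02],"angular":[0,0,0],"hand":0.3},{"translation":[0,0,-0.04],"angular":[0,0,0],"hand":0.3},{"translation":[0,-0.015,-0.03],"angular":[0,0,0],"hand":0},{"translation":[-0.02,-0.02,-0.01],"angular":[0,0,0],"hand":0},{"translation":[-0.035,-0.02,0],"angular":[0,0,0],"hand":0},{"translation":[-0.035,-0.02,0],"angular":[0,0,0],"hand":0},{"translation":[-0.035,-0.02,0],"angular":[0,0,0],"hand":0}]'
python3 see.py t3.png; python3 go.py .4172 -.330 .09
```

```text
clock: 22.1
position: [0.6414, -0.0794, 0.0534]
ee_rot: [0.001, 0.757, 0.653, 0.0]
contact_force: [-5.0, 0.3, 17.3]
width: 0.0342
gripper_force: 61.7
F [-5.0279  0.2886 17.2818] M [-0.0071  0.6673  0.0066] contact offset mm x,y ~ -38.61474373387206 -0.4104102603471138 pos [641.4452 -79.4058  53.4099]
clock: 22.93
position: [0.5274, -0.1891, 0.1499]
ee_rot: [-0.0, 0.757, 0.654, -0.0]
contact_force: [0.6, -0.7, 1.2]
width: 0.0853
gripper_force: 0.0
[481.4247 294.0079] d 41.5 circ 0.88 [ 0.4136 -0.3298] [ 0.4135 -0.3245]
[365.3402 191.0834] d 34.6 circ 0.94 [ 0.6408 -0.0797] [ 0.6374 -0.0781]
[344.1428 187.9642] d 29.7 circ 0.94 [ 0.6477 -0.0327] [ 0.6442 -0.0317]
[324.2974 185.0333] d 24.9 circ 0.93 [0.6543 0.0114] [0.6507 0.0117]
[307.5265 182.4996] d 19.9 circ 0.91 [0.66   0.0486] [0.6563 0.0484]
pos [ 522.0521 -195.1053  149.5719] shift mm [-148.6881  -83.1723   60.939 ] shift in target axes [-149.2026  -83.2413   59.5719] turn deg [-0.3548  0.3277  0.117 ] F [-4.9542 -2.2592 -0.4569] w 85.55169322165591 t 22.9833
```

```bash
python3 -m handwheel '[{"translation":[-0.034,-0.018,0],"angular":[0,0,0],"hand":0},{"translation":[-0.034,-0.018,0],"angular":[0,0,0],"hand":0},{"translation":[-0.034,-0.018,0.01],"angular":[0,0,0],"hand":0},{"translation":[-0.034,-0.018,0.02],"angular":[0,0,0],"hand":0},{"translation":[-0.008,-0.005,0.025],"angular":[0,0,0],"hand":0},{"translation":[0,0,0],"angular":[0,0,0],"hand":0},{"translation":[0,0,0],"angular":[0,0,0],"hand":0},{"translation":[0,0,0],"angular":[0,0,0],"hand":0}]'
python3 wsee.py w8.png .4162 -.330 .042 .06;python3 go.py .4172 -.330 .036
```

```text
clock: 23.65
position: [0.4329, -0.3182, 0.0962]
ee_rot: [-0.0, 0.757, 0.653, 0.0]
contact_force: [0.2, -0.8, -0.1]
width: 0.0853
gripper_force: 0.0
pred [293.619  298.1745] r 36.9936351562243
circle [291.9167 293.4167] 36.600002 [ 0.4157 -0.327 ]
circle [292.4167 289.4167] 40.149998 [ 0.4164 -0.3246]
circle [290.9167 298.4167] 34.600002 [ 0.4147 -0.3299]
pos [ 433.486  -318.2227   96.8063] shift mm [-14.0188 -14.4815  60.7874] shift in target axes [-14.1052 -14.3172  60.8063] turn deg [0.0912 0.0162 0.2755] F [ 0.3236 -0.3236 -0.053 ] w 85.37642008960105 t 23.7
```

```bash
python3 -m handwheel '[{"translation":[-0.0135,-0.0145,0.01],"angular":[0,0,0],"hand":0},{"translation":[0,0,0.025],"angular":[0,0,0],"hand":0},{"translation":[0,0,0.025],"angular":[0,0,0],"hand":0},{"translation":[0,0,0],"angular":[0,0,0],"hand":1},{"translation":[0,0,0],"angular":[0,0,0],"hand":1},{"translation":[0,0,0],"angular":[0,0,0],"hand":1},{"translation":[0,0,0],"angular":[0,0,0],"hand":1},{"translation":[0,0,0],"angular":[0,0,0],"hand":1},{"translation":[0,0,0],"angular":[0,0,0],"hand":1},{"translation":[0,0,0],"angular":[0,0,0],"hand":1}]' 60
python3 go.py .6333 -.1320 .145
```

```text
clock: 24.53
position: [0.4173, -0.3306, 0.0381]
ee_rot: [0.002, 0.757, 0.653, 0.0]
contact_force: [0.6, 1.1, 7.6]
width: 0.0397
gripper_force: 60.1
pos [ 417.2826 -330.6203   38.0579] shift mm [ 228.1193  184.7393 -106.6918] shift in target axes [ 229.01    183.4884 -106.9421] turn deg [0.2168 0.1119 0.2123] F [0.5833 1.1141 7.6186] w 39.684717897916684 t 24.5333
```

```bash
python3 -m handwheel '[{"translation":[0,0,-0.035],"angular":[0,0,0],"hand":1},{"translation":[0,0,-0.035],"angular":[0,0,0],"hand":1},{"translation":[0.028,0.022,-0.018],"angular":[0,0,0],"hand":1},{"translation":[0.03,0.024,-0.018],"angular":[0,0,0],"hand":1},{"translation":[0.03,0.024,0],"angular":[0,0,0],"hand":1},{"translation":[0.03,0.024,0],"angular":[0,0,0],"hand":1},{"translation":[0.03,0.024,0],"angular":[0,0,0],"hand":1},{"translation":[0.03,0.024,0],"angular":[0,0,0],"hand":1},{"translation":[0.03,0.024,0],"angular":[0,0,0],"hand":1},{"translation":[0.02,0.017,0],"angular":[0,0,0],"hand":1}]'
python3 -m handwheel '[{"translation":[0,0,0],"angular":[0,0,0],"hand":1},{"translation":[0,0,0],"angular":[0,0,0],"hand":1},{"translation":[0,0,0],"angular":[0,0,0],"hand":1},{"translation":[0,0,0],"angular":[0,0,0],"hand":1}]'
python3 go.py .6333 -.1319 .095
```

```text
clock: 25.37
position: [0.6324, -0.1288, 0.1423]
ee_rot: [0.0, 0.757, 0.654, 0.001]
contact_force: [-0.2, -0.8, -1.2]
width: 0.0395
gripper_force: 61.3
clock: 25.7
position: [0.6289, -0.1326, 0.1417]
ee_rot: [-0.0, 0.758, 0.653, -0.0]
contact_force: [-0.8, 0.4, -1.2]
width: 0.0392
gripper_force: 61.3
pos [ 628.8756 -132.6002  141.7454] shift mm [ 1.3676  4.3077 46.7415] shift in target axes [ 1.3614  4.2675 46.7454] turn deg [-0.0445  0.0225  0.1626] F [-0.8141  0.3743 -1.1715] w 39.2299877065904 t 25.7
```

```bash
python3 -m handwheel '[{"translation":[0.0008,0.0043,0.02],"angular":[0,0,0],"hand":1},{"translation":[0,0,0.025],"angular":[0,0,0],"hand":1},{"translation":[0,0,0.005],"angular":[0,0,0],"hand":1},{"translation":[0,0,0],"angular":[0,0,0],"hand":1},{"translation":[0,0,0],"angular":[0,0,0],"hand":1}]'; python3 fm.py
python3 -m handwheel '[{"translation":[0,0,0.005],"angular":[0,0,0],"hand":1},{"translation":[0,0,0.005],"angular":[0,0,0],"hand":1},{"translation":[0,0,0.004],"angular":[0,0,0],"hand":1},{"translation":[0,0,0.003],"angular":[0,0,0],"hand":1},{"translation":[0,0,0],"angular":[0,0,0],"hand":1}]'; python3 fm.py
```

```text
clock: 26.12
position: [0.6339, -0.1325, 0.0921]
ee_rot: [-0.0, 0.758, 0.652, -0.0]
contact_force: [-0.4, -0.6, -1.4]
width: 0.0395
gripper_force: 61.3
F [-0.3671 -0.6238 -1.4127] M [-0.0256  0.025   0.0091] contact offset mm x,y ~ 17.66778552791054 18.10287601489401 pos [ 633.8942 -132.4624   92.0991]
clock: 26.53
position: [0.6338, -0.1314, 0.0739]
ee_rot: [-0.001, 0.757, 0.653, -0.0]
contact_force: [0.0, 0.1, -2.3]
width: 0.0394
gripper_force: 61.3
F [ 0.0393  0.0632 -2.3151] M [-0.024  -0.0014  0.0147] contact offset mm x,y ~ -0.5988223356179191 10.364737636105454 pos [ 633.7937 -131.434    73.9342]
```

```bash
python3 -m handwheel '[{"translation":[0,0,0.008],"angular":[0,0,0],"hand":1},{"translation":[0,0,0.008],"angular":[0,0,0],"hand":1},{"translation":[0,0,0.004],"angular":[0,0,0],"hand":1},{"translation":[0,0,0.003],"angular":[0,0,0],"hand":1},{"translation":[0,0,0],"angular":[0,0,0],"hand":1}]'; python3 fm.py
python3 -m handwheel '[{"translation":[0,0,0],"angular":[0,0,0],"hand":0.2},{"translation":[0,0,0],"angular":[0,0,0],"hand":0.2},{"translation":[0,0,0],"angular":[0,0,0],"hand":0.2},{"translation":[0,0,-0.02],"angular":[0,0,0],"hand":0.2},{"translation":[0,0,-0.04],"angular":[0,0,0],"hand":0.2},{"translation":[0,-0.035,-0.02],"angular":[0,0,0],"hand":0},{"translation":[0,-0.04,-0.01],"angular":[0,0,0],"hand":0},{"translation":[0,-0.04,-0.01],"angular":[0,0,0],"hand":0},{"translation":[0.02,-0.035,0],"angular":[0,0,0],"hand":0},{"translation":[0.035,-0.02,0],"angular":[0,0,0],"hand":0}]'
python3 -m handwheel '[{"translation":[0.038,-0.008,0],"angular":[0,0,0],"hand":0},{"translation":[0.038,-0.007,0],"angular":[0,0,0],"hand":0},{"translation":[0.038,-0.007,0],"angular":[0,0,0],"hand":0},{"translation":[0.038,-0.007,0],"angular":[0,0,0],"hand":0},{"translation":[0.038,-0.007,0],"angular":[0,0,0],"hand":0},{"translation":[0.038,-0.006,0],"angular":[0,0,0],"hand":0},{"translation":[0.038,0,0],"angular":[0,0,-5],"hand":0},{"translation":[0,0,0],"angular":[0,0,0],"hand":0},{"translation":[0,0,0],"angular":[0,0,0],"hand":0},{"translation":[0,0,0],"angular":[0,0,0],"hand":0}]'
python3 see.py t4.png; python3 go.py .471 .288 .15 -3.5; python3 -c "
from h import *
im,st=grab('wrist','w9.png'); print(proj([(.471,.288,.096),(.471,.288,.03)],'wrist',st))"
```

```text
clock: 26.95
position: [0.6338, -0.1314, 0.0531]
ee_rot: [-0.0, 0.757, 0.653, -0.0]
contact_force: [-3.9, 1.1, 9.4]
width: 0.0396
gripper_force: 62.3
F [-3.8972  1.1059  9.4498] M [0.1797 0.7231 0.0301] contact offset mm x,y ~ -76.51690026373407 19.01314924002917 pos [ 633.7518 -131.4123   53.0934]
clock: 27.78
position: [0.4706, -0.0532, 0.1519]
ee_rot: [-0.0, 0.759, 0.651, -0.001]
contact_force: [-0.5, 0.2, 0.1]
width: 0.0855
gripper_force: 0.0
clock: 28.62
position: [0.4717, 0.2169, 0.1512]
ee_rot: [0.0, 0.728, 0.685, -0.001]
contact_force: [-1.3, -0.9, 0.0]
width: 0.0851
gripper_force: 0.0
[389.0755 194.0776] d 39.3 circ 0.94 [ 0.6342 -0.1324] [ 0.6308 -0.13  ]
[365.3214 191.0894] d 34.4 circ 0.94 [ 0.6408 -0.0797] [ 0.6374 -0.078 ]
[344.146  187.9986] d 29.6 circ 0.94 [ 0.6477 -0.0327] [ 0.6441 -0.0317]
[324.2901 185.0416] d 24.8 circ 0.93 [0.6543 0.0114] [0.6506 0.0117]
[307.518  182.5093] d 19.7 circ 0.92 [0.66   0.0487] [0.6562 0.0484]
pos [471.6999 216.2633 151.3036] shift mm [71.5586 -5.1132  1.2483] shift in target axes [71.5602 -5.078   1.3036] turn deg [-0.0419  0.0473 -0.0289] F [-0.7074 -0.2471  0.1941] w 85.3956160190488 t 28.6667
[[310.8915 141.885 ]
 [312.9391 143.7175]]
```

View pics/w9.png

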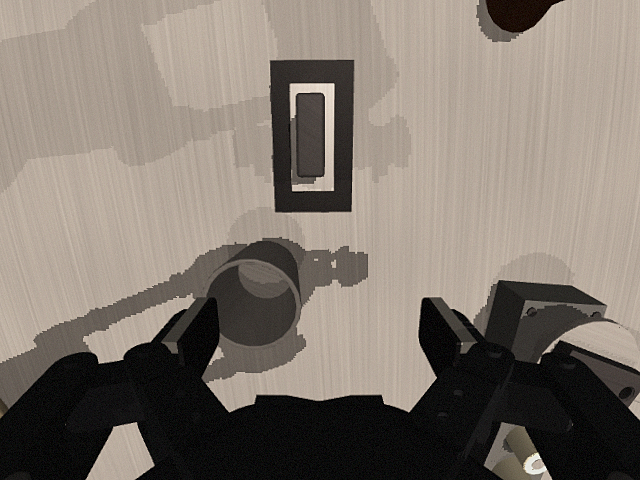

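All five pistons are seated, by the top view. The spanner in this wrist view is upright: grip top spans columns 296–324 and rows 93–177, the plate spans rows 83–191, and the holder spans columns 271–354 and rows 60–212.

```bash
python3 - <<'E'
from h import *
im=cv2.imread("pics/w9.png"); st=manip.get_state(); g=cv2.cvtColor(im,cv2.COLOR_BGR2GRAY)
def rep(n,m,z):
    cs=cv2.findContours(m.astype(np.uint8),cv2.RETR_EXTERNAL,cv2.CHAIN_APPROX_NONE)[0]
    c=max(cs,key=cv2.contourArea); b=cv2.boxPoints(cv2.minAreaRect(c)); P=cast(b,z,"wrist",st)[:,:2]
    e=[P[1]-P[0],P[2]-P[1]]; e=max(e,key=np.linalg.norm); a=np.degrees(np.arctan2(e[1],e[0]))%180
    print(n,b.round(1).tolist(),"centre",P.mean(0),"long axis deg",a,"len",np.linalg.norm(P[1]-P[0]),np.linalg.norm(P[2]-P[1]))
w=np.zeros_like(g); w[50:222,262:362]=1
k=(g<75)&(w>0); rep("holder",k,.03)
w[:]=0; w[75:200,285:342]=1; rep("plate",(g>140)&(w>0),.038)
w[:]=0; w[92:179,295:327]=1; rep("grip",(g<95)&(w>0),.096)
E
```

```text
holder [[270.0, 60.0], [353.0, 60.0], [353.0, 211.0], [270.0, 211.0]] centre [0.4703 0.2914] long axis deg 87.79626204626376 len 0.05890787239277476 0.10877519608859121
plate [[290.0, 190.0], [290.0, 83.0], [334.0, 83.0], [334.0, 190.0]] centre [0.4709 0.2915] long axis deg 85.39056511513495 len 0.07460348409308429 0.030638701714745302
grip [[295.0, 93.0], [324.0, 93.0], [324.0, 178.0], [295.0, 178.0]] centre [0.4706 0.2906] long axis deg 86.68970510929535 len 0.01569025248435202 0.04565775280312424
```

```bash
python3 -m handwheel '[{"translation":[0.025,-0.001,0],"angular":[0,0,0],"hand":0},{"translation":[0.025,-0.001,0],"angular":[0,0,0],"hand":0},{"translation":[0.025,-0.001,0],"angular":[0,0,0],"hand":0},{"translation":[0,0,0.025],"angular":[0,0,0],"hand":0},{"translation":[0,0,0.02],"angular":[0,0,0],"hand":0},{"translation":[0,0,0],"angular":[0,0,0],"hand":0},{"translation":[0,0,0],"angular":[0,0,0],"hand":0},{"translation":[0,0,0],"angular":[0,0,0],"hand":0}]'
python3 go.py .473 .2912 .05 -3.4
```

```text
clock: 29.38
position: [0.4744, 0.2914, 0.1076]
ee_rot: [0.0, 0.729, 0.685, 0.001]
contact_force: [0.8, -0.0, 0.2]
width: 0.0855
gripper_force: 0.0
pos [474.4307 291.4013 107.5704] shift mm [-0.3233 -1.4852 57.5685] shift in target axes [-0.2858 -1.4162 57.5704] turn deg [ 0.0697 -0.0326 -0.1871] F [ 0.7644 -0.0163  0.1818] w 85.50599809590278 t 29.3833
```

```bash
python3 -m handwheel '[{"translation":[0,-0.001,0.02],"angular":[0,0,0],"hand":0},{"translation":[0,0,0.025],"angular":[0,0,0],"hand":0},{"translation":[0,0,0.011],"angular":[0,0,0],"hand":0},{"translation":[0,0,0],"angular":[0,0,0],"hand":1},{"translation":[0,0,0],"angular":[0,0,0],"hand":1},{"translation":[0,0,0],"angular":[0,0,0],"hand":1},{"translation":[0,0,0],"angular":[0,0,0],"hand":1},{"translation":[0,0,0],"angular":[0,0,0],"hand":1},{"translation":[0,0,0],"angular":[0,0,0],"hand":1},{"translation":[0,0,0],"angular":[0,0,0],"hand":1}]' 90
python3 -m handwheel '[{"translation":[0,0,0],"angular":[0,0,0],"hand":1},{"translation":[0,0,0],"angular":[0,0,0],"hand":1}]'
python3 fm.py; python3 go.py .473 .2912 .05 -3.4
```

```text
clock: 30.22
position: [0.4731, 0.2926, 0.0519]
ee_rot: [0.0, 0.728, 0.685, 0.001]
contact_force: [-0.4, 0.2, 5.1]
width: 0.0151
gripper_force: 88.8
clock: 30.38
position: [0.4731, 0.2926, 0.0519]
ee_rot: [0.0, 0.728, 0.685, 0.001]
contact_force: [-1.2, 0.0, 6.3]
width: 0.0149
gripper_force: 88.8
F [-1.2464  0.0277  6.3284] M [-0.0828  0.2445 -0.0031] contact offset mm x,y ~ -38.62811834173809 -13.080346956532189 pos [473.1313 292.5778  51.8754]
pos [473.1313 292.5778  51.8754] shift mm [-1.3851 -0.0505  1.8739] shift in target axes [-1.3832 -0.0494  1.8754] turn deg [ 0.095  -0.0561 -0.0828] F [-1.2464  0.0277  6.3284] w 14.887545240188384 t 30.3833
```

```bash
python3 -m handwheel '[{"translation":[0,0,-0.015],"angular":[0,0,0],"hand":1},{"translation":[0,0,-0.03],"angular":[0,0,0],"hand":1},{"translation":[0,0,-0.035],"angular":[0,0,0],"hand":1},{"translation":[0,0,-0.035],"angular":[0,0,0],"hand":1},{"translation":[-0.022,0.031,0],"angular":[0,0,0],"hand":1},{"translation":[-0.022,0.031,0],"angular":[0,0,0],"hand":1},{"translation":[-0.022,0.031,0],"angular":[0,0,0],"hand":1},{"translation":[-0.022,0.031,0],"angular":[0,0,0],"hand":1},{"translation":[-0.022,0.031,0],"angular":[0,0,0],"hand":1},{"translation":[-0.022,0.031,0],"angular":[0,0,0],"hand":1}]'
python3 -m handwheel '[{"translation":[-0.022,0.031,0],"angular":[0,0,0],"hand":1},{"translation":[-0.022,0.031,0],"angular":[0,0,0],"hand":1},{"translation":[-0.022,0.031,0],"angular":[0,0,0],"hand":1},{"translation":[0,0,0],"angular":[0,0,-6.7],"hand":1},{"translation":[0,0,0],"angular":[0,0,-6.7],"hand":1},{"translation":[0,0,0],"angular":[0,0,-6.7],"hand":1},{"translation":[0,0,0],"angular":[0,0,-6.7],"hand":1},{"translation":[0,0,0],"angular":[0,0,-6.7],"hand":1},{"translation":[0,0,0],"angular":[0,0,-6.7],"hand":1},{"translation":[0,0,0],"angular":[0,0,-6.7],"hand":1}]'
python3 -m handwheel '[{"translation":[0,0,0],"angular":[0,0,-6.7],"hand":1},{"translation":[0,0,0],"angular":[0,0,-6.7],"hand":1},{"translation":[0,0,0],"angular":[0,0,-6.7],"hand":1},{"translation":[0,0,0],"angular":[0,0,0],"hand":1},{"translation":[0,0,0],"angular":[0,0,0],"hand":1},{"translation":[0,0,0],"angular":[0,0,0],"hand":1}]'
python3 go.py .741 .077 .16 63.7; python3 -c "
from h import *
im,st=grab('wrist','w10.png'); print(proj([(.669,.1125,.0985)],'wrist',st))"; python3 go.py .669 .1125 .16 63.7
```

```text
clock: 31.22
position: [0.6507, 0.1478, 0.1647]
ee_rot: [-0.001, 0.728, 0.685, -0.001]
contact_force: [0.7, 0.9, -4.2]
width: 0.015
gripper_force: 88.4
clock: 32.05
position: [0.7383, 0.0776, 0.1641]
ee_rot: [-0.001, 0.393, 0.92, -0.001]
contact_force: [-0.8, -0.3, -3.8]
width: 0.0151
gripper_force: 89.1
clock: 32.55
position: [0.7386, 0.0776, 0.1649]
ee_rot: [-0.001, 0.23, 0.973, -0.0]
contact_force: [-1.3, -0.1, -3.5]
width: 0.0149
gripper_force: 89.1
pos [738.649   77.6338 164.9184] shift mm [-2.3913  0.4896  4.9154] shift in target axes [-2.3884  0.4735  4.9184] turn deg [-0.0303 -0.0652 -0.323 ] F [-1.2605 -0.1467 -3.5188] w 14.857688202390603 t 32.55
[[320.2852 133.3631]]
pos [738.7722  77.6697 165.1363] shift mm [77.9787 -0.0872  5.198 ] shift in target axes [77.9822  0.3109  5.1363] turn deg [-0.0177 -0.0454 -0.2936] F [-0.1767 -1.1702 -3.1302] w 15.274301299343627 t 32.6
```

View pics/w10.png

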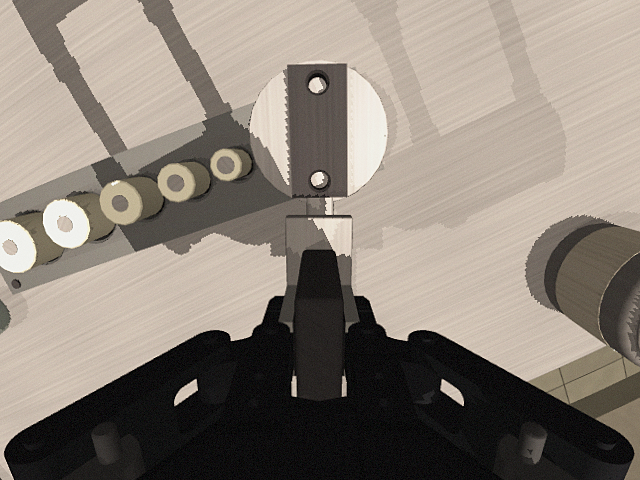

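The collar's holes are at about (317.5,83) and (319.5,179), and the block spans columns 288–347. The spanner's plate, with its far edge at row 216, spans columns 287–352. All five pistons sit in their bores.

```bash
python3 - <<'E'
from h import *
im=cv2.imread("pics/w10.png"); st=manip.get_state(); g=cv2.cvtColor(im,cv2.COLOR_BGR2GRAY)
r=rot(st["ee_rot"]).as_matrix()
def tool(px,z): return (cast(px,z,"wrist",st)-st["position"])@r*1000
w=cv2.resize(g[55:210,275:360],None,fx=4,fy=4,interpolation=cv2.INTER_CUBIC)
q=cv2.HoughCircles(w,cv2.HOUGH_GRADIENT,1.5,200,param1=80,param2=15,minRadius=28,maxRadius=44)[0]
u=(q[:,:2]+.5)/4-.5+[275,55]; u=u[u[:,1].argsort()]; print("holes",u,q[:,2]/4)
P=tool(u[:2],.0985); print("tool coords",P,"mid",P.mean(0),"dist",np.linalg.norm(P[0]-P[1]),"angle off tool x deg",np.degrees(np.arctan2(*(P[0]-P[1])[1::-1])), "world", cast(u[:2],.0985,"wrist",st).mean(0))
for y in (75,110,150,190): print(y,[i for i in range(270,365) if abs(int(g[y,i+1])-int(g[y,i-1]))>50])
for y in (217,222,230): print(y,[i for i in range(270,365) if abs(int(g[y,i+1])-int(g[y,i-1]))>35])
print([i for i in range(195,235) if abs(int(g[i+1,340])-int(g[i-1,340]))>25])
print("plate far edge", tool([(319.5,216)],st["position"][2]-.0139))
E
```

```text
holes [[316.8125  85.5625]
 [353.9375 140.6875]
 [318.3125 178.5625]] [9.1375 8.725  8.575 ]
tool coords [[104.1856  -2.0385  66.7194]
 [ 73.7242  19.8355  66.6885]] mid [88.9549  8.8985 66.7039] dist 37.501602177652565 angle off tool x deg -35.68177850485579 world [0.6632 0.1255 0.0985]
75 [284, 285, 346, 347, 360]
110 [286, 287, 288, 346, 347]
150 [286, 346, 347, 348]
190 [346, 347, 348, 356, 357, 359]
217 [285, 351, 352]
222 [313, 314, 351, 353]
230 [322, 323, 351, 353]
[196, 197, 199, 214, 215, 216, 217, 218, 219]
plate far edge [[38.6776 -0.5124 13.9307]]
```

```bash
python3 -m handwheel '[{"translation":[0.03,0,0],"angular":[0,0,0],"hand":1},{"translation":[0.03,0,0],"angular":[0,0,0],"hand":1},{"translation":[0.0185,0,0],"angular":[0,0,0],"hand":1},{"translation":[0,0,0],"angular":[0,0,0],"hand":1},{"translation":[0,0,0],"angular":[0,0,0],"hand":1},{"translation":[0,0,0],"angular":[0,0,0],"hand":1},{"translation":[0,0,0],"angular":[0,0,0],"hand":1}]'
python3 go.py .6684 .1124 .1204 63.9
python3 -m handwheel '[{"translation":[0,0,0.012],"angular":[0,0,0],"hand":1},{"translation":[0,0,0.01],"angular":[0,0,0],"hand":1},{"translation":[0,0,0.006],"angular":[0,0,0],"hand":1},{"translation":[0,0,0],"angular":[0,0,0],"hand":1},{"translation":[0,0,0],"angular":[0,0,0],"hand":1}]'
python3 go.py .6684 .1124 .1204 63.9
```

```text
clock: 33.18
position: [0.6698, 0.1122, 0.1658]
ee_rot: [0.001, 0.23, 0.973, 0.0]
contact_force: [0.0, -0.7, -2.2]
width: 0.0149
gripper_force: 89.1
pos [669.807  112.1839 165.7673] shift mm [ 1.413  -0.4547 45.3653] shift in target axes [ 1.3586 -0.4249 45.3673] turn deg [ 0.0243  0.0729 -0.4372] F [ 0.038  -0.6598 -2.2024] w 14.89739424253272 t 33.1833
clock: 33.6
position: [0.6686, 0.1124, 0.1367]
ee_rot: [-0.001, 0.229, 0.973, -0.0]
contact_force: [-0.1, -0.5, -3.8]
width: 0.0148
gripper_force: 89.1
pos [668.5883 112.3896 136.7009] shift mm [ 0.1495 -0.0617 16.3012] shift in target axes [ 0.1736 -0.0735 16.3009] turn deg [-0.0454 -0.0832 -0.4083] F [-0.1333 -0.5426 -3.8398] w 14.828484712745334 t 33.6
```

Positioned well with the pins about 6 mm above the block. I descend slowly.

```bash
python3 -m handwheel '[{"translation":[0,0,0.004],"angular":[0,0,0],"hand":1},{"translation":[0,0,0.003],"angular":[0,0,0],"hand":1},{"translation":[0,0,0.003],"angular":[0,0,0],"hand":1},{"translation":[0,0,0],"angular":[0,0,0],"hand":1}]'
python3 fm.py
```

```text
clock: 33.93
position: [0.6683, 0.1126, 0.127]
ee_rot: [-0.001, 0.229, 0.973, -0.0]
contact_force: [-0.9, -0.8, -3.1]
width: 0.0151
gripper_force: 89.1
F [-0.9154 -0.7641 -3.1321] M [ 0.0045 -0.0029 -0.0423] contact offset mm x,y ~ -0.9304305845751952 -1.4517999695111854 pos [668.3065 112.644  127.0317]
```

```bash
python3 -m handwheel '[{"translation":[0,0,0.003],"angular":[0,0,0],"hand":1},{"translation":[0,0,0.003],"angular":[0,0,0],"hand":1},{"translation":[0,0,0.002],"angular":[0,0,0],"hand":1},{"translation":[0,0,0],"angular":[0,0,0],"hand":1},{"translation":[0,0,0],"angular":[0,0,0],"hand":1}]'
python3 fm.py
```

```text
clock: 34.35
position: [0.6689, 0.1127, 0.1204]
ee_rot: [0.0, 0.229, 0.973, 0.0]
contact_force: [-1.5, -0.5, 1.6]
width: 0.0148
gripper_force: 89.8
F [-1.5434 -0.5455  1.6268] M [-0.035   0.2395  0.0197] contact offset mm x,y ~ -147.20745380527399 -21.49559817755339 pos [668.8552 112.6509 120.4052]
```

```bash
python3 -m handwheel '[{"translation":[0,0,0.001],"angular":[0,0,3],"hand":1},{"translation":[0,0,0],"angular":[0,0,4],"hand":1},{"translation":[0,0,0],"angular":[0,0,4],"hand":1},{"translation":[0,0,0],"angular":[0,0,4],"hand":1},{"translation":[0,0,0],"angular":[0,0,4],"hand":1},{"translation":[0,0,0],"angular":[0,0,4],"hand":1},{"translation":[0,0,0],"angular":[0,0,4],"hand":1},{"translation":[0,0,0],"angular":[0,0,4],"hand":1},{"translation":[0,0,0],"angular":[0,0,0],"hand":1}]' 110
python3 fm.py; python3 go.py .6686 .1126 .120 -10.8
```

```text
clock: 35.1
position: [0.6689, 0.1124, 0.1204]
ee_rot: [0.001, 0.482, 0.876, 0.0]
contact_force: [-1.4, -1.5, 5.7]
width: 0.0148
gripper_force: 107.1
F [-1.4308 -1.4791  5.7023] M [-0.0478  0.5049  0.0127] contact offset mm x,y ~ -88.53962073419132 -8.373997479075513 pos [668.9463 112.3834 120.4062]
pos [668.9463 112.3834 120.4062] shift mm [ 0.3689 -0.1767  0.4055] shift in target axes [ 0.1479 -0.3807  0.4062] turn deg [ 0.0822  0.0412 43.2064] F [-1.4308 -1.4791  5.7023] w 14.823293428412816 t 35.1
```

```bash
python3 -m handwheel '[{"translation":[0,0,0],"angular":[0,0,4],"hand":1},{"translation":[0,0,0],"angular":[0,0,5],"hand":1},{"translation":[0,0,0],"angular":[0,0,5],"hand":1},{"translation":[0,0,0],"angular":[0,0,5],"hand":1},{"translation":[0,0,0],"angular":[0,0,5],"hand":1},{"translation":[0,0,0],"angular":[0,0,5],"hand":1},{"translation":[0,0,0],"angular":[0,0,5],"hand":1},{"translation":[0,0,0],"angular":[0,0,4],"hand":1},{"translation":[0,0,0],"angular":[0,0,3],"hand":1},{"translation":[0,0,0],"angular":[0,0,0],"hand":1}]'
python3 fm.py; python3 go.py .6686 .1126 .120 -10.8
python3 -c "
from h import *
im,st=grab('wrist','w11.png');im,st=grab('top','t5.png');cv2.imwrite('pics/t5c.png',cv2.resize(im[120:240,230:450],None,fx=3.5,fy=3.5,interpolation=cv2.INTER_CUBIC))"
```

```text
clock: 35.93
position: [0.669, 0.1124, 0.1204]
ee_rot: [0.001, 0.758, 0.652, 0.001]
contact_force: [-1.9, -1.0, 4.7]
width: 0.0147
gripper_force: 107.1
F [-1.9045 -1.0316  4.7396] M [-0.0882  0.4513 -0.016 ] contact offset mm x,y ~ -95.21627744763944 -18.601994089356957 pos [669.0368 112.4075 120.4148]
pos [669.0368 112.4075 120.4148] shift mm [ 0.1254 -0.4613  0.414 ] shift in target axes [ 0.1072 -0.4651  0.4148] turn deg [0.1025 0.0047 2.2432] F [-1.9045 -1.0316  4.7396] w 14.734087015059341 t 35.9333
```

View pics/w11.png

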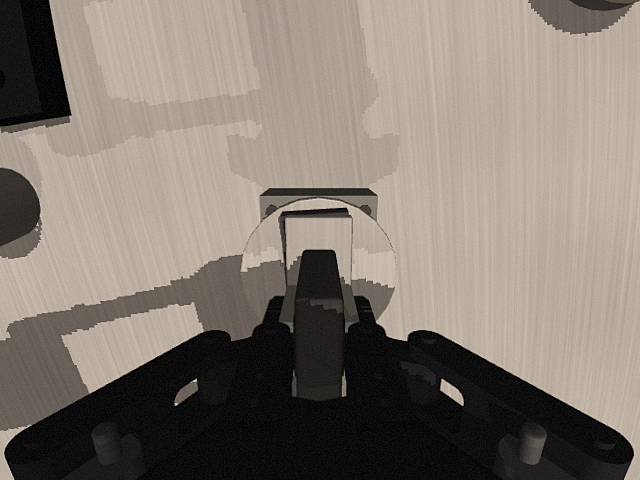

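The collar block edge, (280,212)→(348,207), lags the plate by about 4° through the hole clearance. It needs a few more degrees to reach the stop.

```bash
python3 -m handwheel '[{"translation":[0,0,0],"angular":[0,0,2],"hand":1},{"translation":[0,0,0],"angular":[0,0,2],"hand":1},{"translation":[0,0,0],"angular":[0,0,2],"hand":1},{"translation":[0,0,0],"angular":[0,0,0],"hand":1}]'
python3 fm.py
python3 -m handwheel '[{"translation":[0,0,0],"angular":[0,0,1],"hand":1},{"translation":[0,0,0],"angular":[0,0,0],"hand":1},{"translation":[0,0,0],"angular":[0,0,0],"hand":1}]'; python3 fm.py; python3 go.py .6686 .1126 .120 -10.8
python3 -c "
from h import *
im,st=grab('wrist','w12.png')"
```

```text
clock: 36.37
position: [0.669, 0.1124, 0.1205]
ee_rot: [0.001, 0.789, 0.614, 0.0]
contact_force: [-2.2, -0.2, 5.1]
width: 0.0148
gripper_force: 109.4
F [-2.2242 -0.2455  5.1266] M [0.0501 0.4788 1.721 ] contact offset mm x,y ~ -93.39036485375746 9.762821351942092 pos [669.0037 112.4034 120.4626]
clock: 36.62
position: [0.669, 0.1124, 0.1205]
ee_rot: [0.001, 0.794, 0.608, 0.0]
contact_force: [-2.4, -0.7, 6.2]
width: 0.0149
gripper_force: 114.0
F [-2.4314 -0.677   6.2368] M [0.0054 0.4928 2.2904] contact offset mm x,y ~ -79.0070966574753 0.8681427515265419 pos [668.978  112.3672 120.45  ]
pos [668.978  112.3672 120.45  ] shift mm [ 0.1273 -0.4265  0.4489] shift in target axes [ 0.1579 -0.4149  0.45  ] turn deg [ 0.1296  0.0867 -4.2457] F [-2.4314 -0.677   6.2368] w 14.939739430346576 t 36.6167
```

View pics/w12.png

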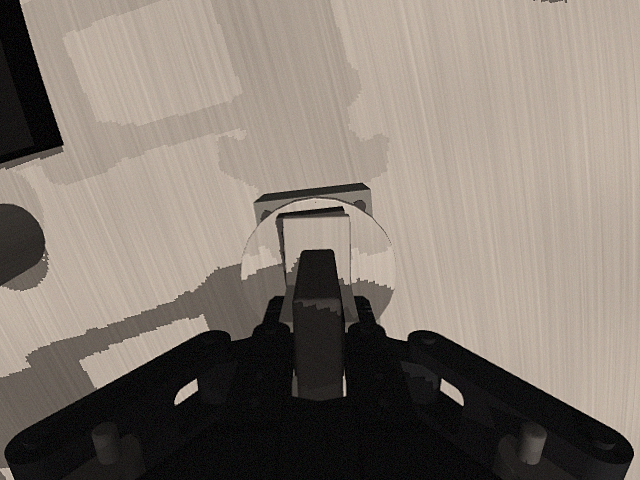

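The spanner is at the end stop with 2.3 N·m. The block edge, (278,214)→(343,208), is now parallel to the rack end. I back off into the clearance, hold, then lift.

```bash
python3 -m handwheel '[{"translation":[0,0,0],"angular":[0,0,-2],"hand":1},{"translation":[0,0,0],"angular":[0,0,-1.5],"hand":1},{"translation":[0,0,0],"angular":[0,0,-0.5],"hand":1},{"translation":[0,0,0],"angular":[0,0,0],"hand":1},{"translation":[0,0,0],"angular":[0,0,0],"hand":1},{"translation":[0,0,0],"angular":[0,0,0],"hand":1},{"translation":[0,0,0],"angular":[0,0,0],"hand":1}]'; python3 fm.py
python3 -m handwheel '[{"translation":[0,0,-0.005],"angular":[0,0,0],"hand":1},{"translation":[0,0,-0.01],"angular":[0,0,0],"hand":1},{"translation":[0,0,-0.015],"angular":[0,0,0],"hand":1},{"translation":[0,0,-0.015],"angular":[0,0,0],"hand":1},{"translation":[0,0,0],"angular":[0,0,0],"hand":1},{"translation":[0,0,0],"angular":[0,0,0],"hand":1}]'; python3 go.py .4731 .2926 .16 -3.3
```

```text
clock: 37.25
position: [0.6692, 0.1125, 0.1204]
ee_rot: [0.001, 0.774, 0.633, 0.001]
contact_force: [-1.4, 0.0, 4.9]
width: 0.0147
gripper_force: 107.2
F [-1.3949  0.005   4.893 ] M [-0.0284  0.4354  0.0801] contact offset mm x,y ~ -88.98014465868967 -5.797991328577878 pos [669.209  112.4806 120.4222]
clock: 37.75
position: [0.6693, 0.1127, 0.1646]
ee_rot: [0.001, 0.774, 0.633, 0.001]
contact_force: [0.8, -0.6, -3.6]
width: 0.0151
gripper_force: 107.8
pos [669.3243 112.7473 164.5631] shift mm [ 137.1791 -228.1141    4.2028] shift in target axes [ 168.2591 -206.2519    4.5631] turn deg [ 0.1174 -0.032  -8.1847] F [ 0.7894 -0.6005 -3.6402] w 15.123813589057624 t 37.75
```

```bash
python3 -m handwheel '[{"translation":[0,0,0],"angular":[0,0,-4.1],"hand":1},{"translation":[0,0,0],"angular":[0,0,-4.1],"hand":1},{"translation":[0.013,-0.033,0],"angular":[0,0,0],"hand":1},{"translation":[0.013,-0.033,0],"angular":[0,0,0],"hand":1},{"translation":[0.013,-0.033,0],"angular":[0,0,0],"hand":1},{"translation":[0.013,-0.033,0],"angular":[0,0,0],"hand":1},{"translation":[0.013,-0.033,0],"angular":[0,0,0],"hand":1},{"translation":[0.013,-0.033,0],"angular":[0,0,0],"hand":1},{"translation":[0.01,-0.008,0],"angular":[0,0,0],"hand":1},{"translation":[0,0,0],"angular":[0,0,0],"hand":1}]'
python3 -m handwheel '[{"translation":[0,0,0],"angular":[0,0,0],"hand":1},{"translation":[0,0,0],"angular":[0,0,0],"hand":1},{"translation":[0,0,0],"angular":[0,0,0],"hand":1}]'
python3 -c "
from h import *
im,st=grab('wrist','w13.png');r=rot(st['ee_rot']).as_matrix()
g=cv2.cvtColor(im,cv2.COLOR_BGR2GRAY);p=proj([(.4706,.2914,.03)],'wrist',st)[0];print('pred',p)
"; python3 go.py .4731 .2926 .10 -3.3
```

```text
clock: 38.58
position: [0.4641, 0.2138, 0.1628]
ee_rot: [-0.002, 0.726, 0.687, -0.001]
contact_force: [0.2, -0.6, -4.0]
width: 0.015
gripper_force: 108.6
clock: 38.83
position: [0.4693, 0.2118, 0.1634]
ee_rot: [0.0, 0.727, 0.686, 0.0]
contact_force: [-0.3, -0.6, -3.6]
width: 0.0151
gripper_force: 108.6
pred [315.2529 133.4057]
pos [469.2593 211.7396 163.3646] shift mm [80.963  -0.8999 63.3436] shift in target axes [80.9474 -0.8203 63.3646] turn deg [ 0.0122  0.0147 -0.0468] F [-0.0995  0.2473 -3.5717] w 14.834125360931472 t 38.8833
```

View pics/w13.png

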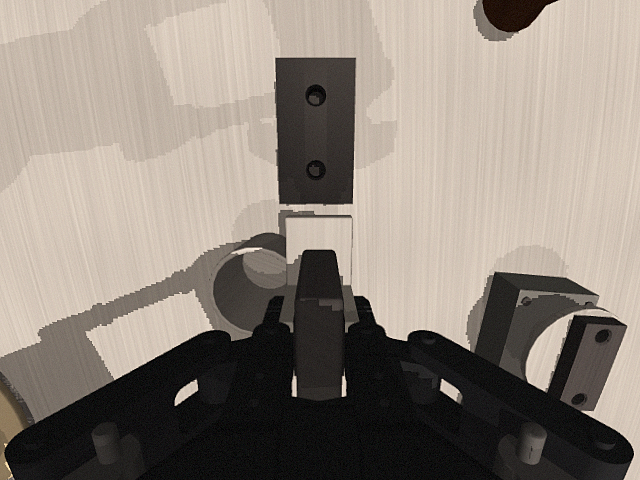

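Holder holes are at (316,95) and (316,169), the plate is square to the holder, and the cup and pepper pot are undisturbed. I move 81 mm in tool x and −1.2 mm in tool y, then lower.

```bash
python3 -m handwheel '[{"translation":[0.03,0,0],"angular":[0,0,0],"hand":1},{"translation":[0.03,-0.0012,0],"angular":[0,0,0],"hand":1},{"translation":[0.021,0,0],"angular":[0,0,0],"hand":1},{"translation":[0,0,0.02],"angular":[0,0,0],"hand":1},{"translation":[0,0,0.03],"angular":[0,0,0],"hand":1},{"translation":[0,0,0.03],"angular":[0,0,0],"hand":1},{"translation":[0,0,0.015],"angular":[0,0,0],"hand":1},{"translation":[0,0,0],"angular":[0,0,0],"hand":1},{"translation":[0,0,0],"angular":[0,0,0],"hand":1},{"translation":[0,0,0],"angular":[0,0,0],"hand":1}]'
python3 go.py .4731 .2926 .0519 -3.3
```

```text
clock: 39.72
position: [0.4733, 0.2935, 0.0696]
ee_rot: [0.0, 0.727, 0.686, 0.001]
contact_force: [0.1, 0.3, -4.0]
width: 0.015
gripper_force: 108.3
pos [473.2862 293.4741  69.6211] shift mm [-0.9042 -0.1745 17.7197] shift in target axes [-0.8833 -0.1356 17.7211] turn deg [ 0.1275 -0.0672 -0.0303] F [ 0.1335  0.3199 -3.9917] w 15.014065897597005 t 39.7167
```

```bash
python3 -m handwheel '[{"translation":[-0.0008,0,0.005],"angular":[0,0,0],"hand":1},{"translation":[0,0,0.004],"angular":[0,0,0],"hand":1},{"translation":[0,0,0.004],"angular":[0,0,0],"hand":1},{"translation":[0,0,0.003],"angular":[0,0,0],"hand":1},{"translation":[0,0,0.002],"angular":[0,0,0],"hand":1},{"translation":[0,0,0],"angular":[0,0,0],"hand":1},{"translation":[0,0,0],"angular":[0,0,0],"hand":1}]'
python3 go.py .4731 .2926 .0519 -3.3
```

```text
clock: 40.3
position: [0.4715, 0.2924, 0.0519]
ee_rot: [0.0, 0.727, 0.687, 0.0]
contact_force: [-1.7, -1.4, 5.0]
width: 0.015
gripper_force: 110.0
pos [471.5406 292.4014  51.9362] shift mm [0.2874 1.5455 0.0374] shift in target axes [0.2881 1.5454 0.0362] turn deg [ 0.0405 -0.0115  0.025 ] F [-1.7191 -1.3958  4.9753] w 14.955452484575709 t 40.3
```

Fully home at the same height as at the start. I release, back off upward and check.

```bash
python3 -m handwheel '[{"translation":[0,0,0],"angular":[0,0,0],"hand":0},{"translation":[0,0,0],"angular":[0,0,0],"hand":0},{"translation":[0,0,0],"angular":[0,0,0],"hand":0},{"translation":[0,0,0],"angular":[0,0,0],"hand":0},{"translation":[0,0,0],"angular":[0,0,0],"hand":0},{"translation":[0,0,-0.02],"angular":[0,0,0],"hand":0},{"translation":[0,0,-0.04],"angular":[0,0,0],"hand":0},{"translation":[0,0,-0.04],"angular":[0,0,0],"hand":0},{"translation":[0,0,-0.03],"angular":[0,0,0],"hand":0},{"translation":[0,0,0],"angular":[0,0,0],"hand":0}]'
python3 -m handwheel '[{"translation":[-0.03,-0.025,0],"angular":[0,0,0],"hand":0},{"translation":[-0.03,-0.025,0],"angular":[0,0,0],"hand":0},{"translation":[0,-0.04,0],"angular":[0,0,0],"hand":0},{"translation":[0,-0.04,0],"angular":[0,0,0],"hand":0},{"translation":[0,0,0],"angular":[0,0,0],"hand":0},{"translation":[0,0,0],"angular":[0,0,0],"hand":0},{"translation":[0,0,0],"angular":[0,0,0],"hand":0}]'
python3 -c "
from h import *
im,st=grab('top','t6.png');cv2.imwrite('pics/t6c.png',cv2.resize(im[130:310,140:480],None,fx=2.3,fy=2.3,interpolation=cv2.INTER_CUBIC))"
```

```text
clock: 41.13
position: [0.4755, 0.2944, 0.1876]
ee_rot: [0.002, 0.727, 0.687, 0.007]
contact_force: [0.8, 0.5, -0.1]
width: 0.0852
gripper_force: 0.0
clock: 41.72
position: [0.3389, 0.2403, 0.1808]
ee_rot: [0.0, 0.727, 0.687, 0.001]
contact_force: [-0.4, 0.8, 1.4]
width: 0.0855
gripper_force: 0.0
```

View pics/t6c.png

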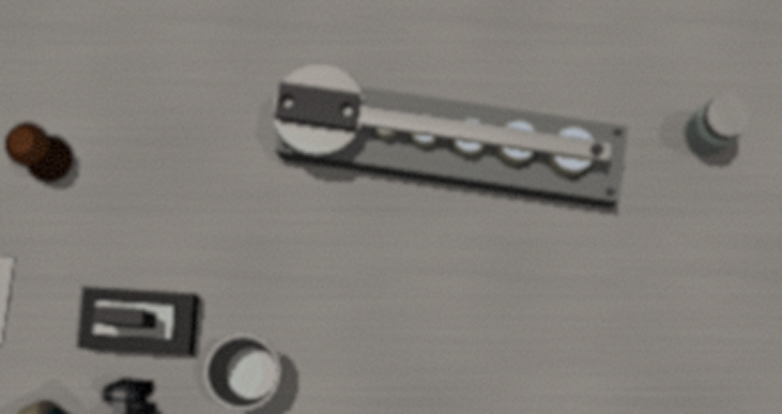

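The keeper bar, crop (360,117)→(608,152), lies over all five pistons. The spanner stands in its holder at (125,317), and the cup, jar and pepper pot are in place. I hand in.

```bash
python3 -c "
from rig import manip
print(manip.sign_off())"
```

```text
the job is handed in; nothing more can be done
None
```

I handed the job in after about 42 s of robot time: all five pistons are home, the collar is turned to its stop with the spanner, the spanner is back in its holder, and the cup, jar and pepper pot look untouched in the final picture. The sign-off returned no verdict.

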